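# Load the trim saw with limestone slips

## Robot

A 6-joint arm with a two-finger parallel gripper is mounted at the origin on the work surface. World frame = base frame: x ahead of the robot, y to its left, z up, the work surface at z = 0. Lengths are in m, angles in rad, forces in N, time in s.
With the tool pointing down it reaches from about 0.325 to 0.85 m from the base axis. Payload 4.4 kg.
Tool frame: the origin (TCP) lies between the finger pads; the fingertips stand arm.tip_extent ahead of it and the grasp point (between the pads) lies 2 mm behind it (arm.tip_extent is the distance from the TCP to the fingertips, in m); z points along the fingers, x is the direction in which the jaws open and shut, and the axes are right-handed (so a half turn about z gives the same grasp; the last joint's range is limited). The gripper opens to 94 mm and grips with 3 to 60 N. Pads are 16 mm wide; open, the fingers measure 119 mm over their backs; the gripper's body (75 mm by 177 mm) begins 78 mm behind the grasp point.
Start: joints at [1.155, 0.207, 1.542, -0, 1.393, -0.15], TCP at [0.151, 0.555, 0.222] pointing down, gripper open.
Joint ranges: [-2.73, 2.73], [-0.86, 2.22], [0.23, 2.46], [-1.11, 4.25], [0.08, 2.63], [-2.82, 2.82]. Speed limits (rad/s): [2.79, 2.79, 3.14, 3.14, 3.14, 3.14].

## Interface

Orientations are given as a 3x3 rotation matrix whose columns are the frame's x, y, z axes.
In Python, from station import status, optics, arm gives the robot as it stands.
- The arm moves only by the shell command python3 -m creep 'ROWS' [OPENING]. ROWS is a JSON object of lists of equal length, an entry for each row: "delta_pos": the shift along the world's x, y, z normalised to -1 to 1, where 1 is 0.3 m, a list of three; "twist": the turn, a rotation vector about the world's x, y, z normalised to -1 to 1, where 1 is pi rad, a list of three. In form: {"delta_pos": [[dx, dy, dz], ...], "twist": [[wx, wy, wz], ...]}. A call has 1 to 5 rows; each row is the pose to reach, as a shift and turn from the pose commanded when the call began, turning the shorter way round; what a row does not reach only later rows make up. A row lasts 1/12 s, in which the tool goes at most 41.7 mm and 7.16 degrees, less where a joint would pass 70% of its speed; a pose out of reach is approached as far as the arm can. A call with a number of a shift or a turn outside -1 to 1 is refused whole. A call with a gripper value outside its range is refused whole. OPENING is the closure, from -1 (fully open) to 1 (shut), set as the call begins (- or left out, the last holds). The fingers move at their own pace and stop on an object; the grip force is fixed at half the most. Time passes only in rows, so rows that repeat a pose let the fingers close. It gives the time, the measured TCP pose, the force and the opening at its end, in the units of the state.
- status.read_state(): the state, without advancing time (a new reading comes with each control period).
- optics.grab_frame(name): name is "side" or "top" or "wrist"; returns the picture (480x640x3 uint8, blue, green, red); there is no depth.
- optics.camera_info(name): a dict with "K" (3x3 intrinsics, pixels), "camera_from_world" (4x4, takes a point from world to camera coordinates); the wrist camera has in their place "tool_from_camera" (4x4, takes a point from camera to tool coordinates, whose origin is the TCP and whose axes are the tool frame's). Camera axes: x right, y up, looking along -z (the intrinsics and any distortion apply to the point x, -y, -z); pixel columns grow to the right and rows downward; lengths in m; the calibration is good to about 2 mm. A picture is of the moment at which its call begins: read the wrist's pose just before it. camera_info takes no time and is no camera call.
- arm.hand_in(): hands the job in, once; it reports no verdict.
The state is a dict: "time_s": time; "q": joint angles; "joint_vel": joint speeds; "joint_torque": joint torques, N m; "eef_pos": TCP position; "tool_rot": TCP orientation; "ft_force": force on the tool from outside, world axes, zero at the start; "torque": the same for the moment, N m; "finger_gap": finger opening in m.
Only numpy, scipy, OpenCV 4.12 (cv2) and the standard library are available. Lean on these libraries where they do the work, as an engineer would, in place of code of your own. Each camera call takes 0.05 s, during which the arm holds its last target.

## Task

Get the next batch ready at the trim saw. Turn the feed pulley by its rim until the single engraved line faces the fixed pointer, so that the carriage stands at its loading place; there slide every limestone slip lying on the bench flat under the hold-down bar into a slot of its own, fully home against the back stop; then turn the pulley until the double line faces the pointer, so that the loaded carriage stands at the blade. Never shove the carriage itself with the robot, and leave the other tools on the bench where they are.

Things in the scene. Friction and masses are not known exactly. Their poses are not given: they have to be found in the camera images.
- saw: the trim saw, one fixed machine on the bench: grey base plate 270 (x) x 960 (y) x 12 mm high, reaching 100 in front (-x, robot's side) of its origin. Origin at bench level, mid-length. Flat-lying feed pulley at its -y end (axis at x 0, y -340); blade and motor head at its +y end (y 260 to 480, 280 high, blade at x -82). The carriage runs along y between them, drawn by a wire rope round the pulley.
- pulley (a joint): angle of the dark iron feed pulley, rad, growing anticlockwise seen from above: 0 when the single line faces the pointer, 2.6 when the double line does. Stops at -0.25 and 3.2; starts between 1.3 and 2.1. Drags with about 1.0 N m (10 N at the rim), stays where it is left, and draws the carriage 60 mm towards the saw's +y per rad.
- pulley_axis (a point): the pulley's upright axis at the height of the rim's top, 84 mm above the bench. The upstanding hand rim is a ring of outer radius 107, inner radius 87 (20 thick, flat top); the web inside is sunk to 44 above the bench, and a hub of radius 22 rises to 78 in the middle. Pinch the rim from above, one finger inside and one outside, on the robot's side.
- single_line (a point): middle of the single white-filled line, 5 mm wide, engraved across the top of the rim and down its outside; 97 from the axis, 84 above the bench
- double_line (a point): the same for the double line: two such lines 18 mm apart, this point midway between them; 2.6 rad clockwise, seen from above, from the single line
- pointer (a point): tip of the fixed brass pointer, 7 mm outside the rim on a post at the saw's front corner (from the axis: 57 towards the saw's -x, 99 towards its -y), 84 above the bench. A line faces it when axis, line and pointer lie in one straight line.
- carriage: aluminium carriage 302 mm wide (y), axes parallel to the saw's. Origin on its floor (50 above the bench), at the front face of the back stop, mid-width. Four slots along x, open towards the robot (-x), centred at y -111, -37, 37 and 111. The 8 thick floor plate reaches 125 in front of the back stop. A slip fully home has its centre at x -70, z +9 and its end sticks out for holding or pushing.
- slot_mouth (a point): mouth of the slot at y +37 of the carriage, on the floor, 70 mm in front of the back stop, where the guide bars begin with rounded noses. The bars are 22 high (25 wide, the outer two 15); each slot is 49 wide between them.
- hold_down (a point): middle of the underside of the steel hold-down bar that crosses all four slots 22 mm above the floor; the bar is 10 thick and lies 15 to 50 in front of the back stop, so slips must slide in under it
- slip1: sawn pale limestone slip, a plain flat bar 140 (its x) x 45 (its y) x 18 (its z) mm, about 0.3 kg, either end and either face alike; lies flat on the bench at first. Origin at its centre. Three or four slips are present in a run.
- slip2: sawn pale limestone slip, a plain flat bar 140 (its x) x 45 (its y) x 18 (its z) mm, about 0.3 kg, either end and either face alike; lies flat on the bench at first. Origin at its centre. Three or four slips are present in a run.
- slip3: sawn pale limestone slip, a plain flat bar 140 (its x) x 45 (its y) x 18 (its z) mm, about 0.3 kg, either end and either face alike; lies flat on the bench at first. Origin at its centre. Three or four slips are present in a run.
- slip4: sawn pale limestone slip, a plain flat bar 140 (its x) x 45 (its y) x 18 (its z) mm, about 0.3 kg, either end and either face alike; lies flat on the bench at first. Origin at its centre. Three or four slips are present in a run.
- bush_hammer: square-faced iron bush hammer, head 50 x 130 x 50, wooden handle 250 long (mm); not to be moved
- plumb_bob: brass plumb bob lying down, 124 long, 44 thick (mm); not to be moved
- straightedge: boxwood straightedge lying flat, 340 x 36 x 9 (mm); not to be moved
- bolster: rusty steel bolster with mushroomed head, 180 long, lying down (mm); not to be moved
- dust_brush: wooden bench brush lying down, 270 long, 51 tall (mm); not to be moved
Mind the look-alikes: they are no part of the job. Leave any brown look-alike of the slip2 alone.

How it is judged:
By the outcome, as a careful person would: the job done as asked, in the order asked, and still so for the second after the job is handed in, with the robot touching nothing.
Of slip1, slip2, slip3, slip4 only 3 to 4 are there at a start; the rules pass over those that are not, and their reading is None.
At some moment in a run one of slip1, slip2, slip3, slip4 may be knocked a few centimetres aside while the robot is not near it.
Once in a run the grip may slacken for a moment while it holds something.
It also fails if it takes over 210 s, if anything falls off the work surface, if the arm or the gripper's body presses on something with over 40 N, if the wrist force passes 120 N, or if a joint passes its speed limit or range.

## Working session

There is one attempt and no reset: what is moved stays moved. The work goes in short steps, Python scripts to look and compute and a shell command to move; the robot and the scene stay as the last step left them, time stands still between calls to the robot, and variables do not carry over. Pictures are saved under pics/ and viewed, and the job is handed in when it is done.

```bash
ls; mkdir -p pics; cat > h.py <<'E'
import numpy as np, cv2
from station import status, optics, arm
def ray(name,u,v,st=None,z=0.0):
    ci=optics.camera_info(name); K=np.array(ci["K"])
    d=np.array([(u-K[0,2])/K[0,0],-(v-K[1,2])/K[1,1],-1.0])
    if "camera_from_world" in ci:
        T=np.linalg.inv(np.array(ci["camera_from_world"]))
    else:
        T=np.eye(4);T[:3,:3]=st["tool_rot"];T[:3,3]=st["eef_pos"];T=T@np.array(ci["tool_from_camera"])
    o=T[:3,3]; w=T[:3,:3]@d
    return o+w*(z-o[2])/w[2]
def proj(name,p,st=None):
    ci=optics.camera_info(name);K=np.array(ci["K"])
    if "camera_from_world" in ci: C=np.array(ci["camera_from_world"])
    else:
        T=np.eye(4);T[:3,:3]=st["tool_rot"];T[:3,3]=st["eef_pos"];C=np.linalg.inv(T@np.array(ci["tool_from_camera"]))
    c=C@np.r_[p,1]
    return np.array([K[0,0]*c[0]/-c[2]+K[0,2],K[1,1]*-c[1]/-c[2]+K[1,2]])
def snap(name,fn):
    st=status.read_state(); im=optics.grab_frame(name); cv2.imwrite('pics/'+fn+'.png',im); return st,im
E
python3 - <<'E'
from h import *
print(status.read_state(), arm.tip_extent)
for n in("side","top","wrist"):
    snap(n,n+'0'); print(optics.camera_info(n))
E
```

```text
pics
{'time_s': 0.0, 'q': array([ 1.15452556e+00,  2.07414153e-01,  1.54291432e+00,  5.13208522e-06,
        1.39348072e+00, -1.50528552e-01]), 'joint_vel': array([-0.00207583, -0.00190922, -0.00017896, -0.00037507,  0.00043559,
        0.00175665]), 'joint_torque': array([-1.32821722e-03, -3.70851374e+01, -2.81424487e+01,  6.95924414e-02,
        3.58743325e-02, -1.58014454e-04]), 'eef_pos': array([0.1507288 , 0.55411721, 0.22131288]), 'tool_rot': array([[ 2.62625397e-01,  9.64897450e-01, -9.00881629e-04],
       [ 9.64895384e-01, -2.62626725e-01, -2.02520723e-03],
       [-2.19071289e-03, -3.37385672e-04, -9.99997543e-01]]), 'ft_force': array([-0.48730415, -0.08011276,  0.27261428]), 'torque': array([ 0.0044066 , -0.00277376,  0.03294589]), 'finger_gap': 0.09397953033238896} 0.017
{'K': array([[589.72457998,   0.        , 322.66790649],
       [  0.        , 589.72457998, 228.43099554],
       [  0.        ,   0.        ,   1.        ]]), 'camera_from_world': array([[ 0.76839526, -0.63978835,  0.01547855, -0.38079697],
       [ 0.48834171,  0.60179462,  0.63195381, -0.24585579],
  
[... 372 characters left out ...]
[ 0.98219601, -0.02344966,  0.18638968, -0.46713852],
       [-0.18658006, -0.00619192,  0.98242025, -1.68378779],
       [ 0.        ,  0.        ,  0.        ,  1.        ]])}
{'K': array([[409.1347243 ,   0.        , 318.25569132],
       [  0.        , 409.1347243 , 244.53039642],
       [  0.        ,   0.        ,   1.        ]]), 'tool_from_camera': array([[ 9.99999968e-01,  9.56356880e-05,  2.35681727e-04,
         4.47896245e-05],
       [ 1.50207721e-04, -9.69827205e-01, -2.43793292e-01,
        -6.99969075e-02],
       [ 2.05255211e-04,  2.43793320e-01, -9.69827188e-01,
        -1.62288990e-01],
       [ 0.00000000e+00,  0.00000000e+00,  0.00000000e+00,
         1.00000000e+00]])}
```

View pics/top0.png

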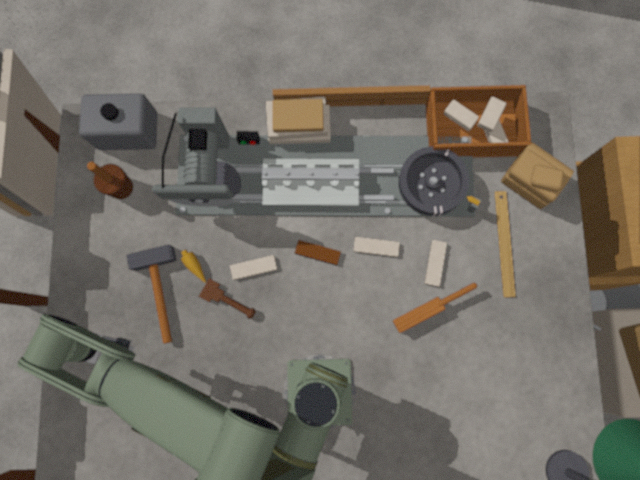

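View pics/side0.png

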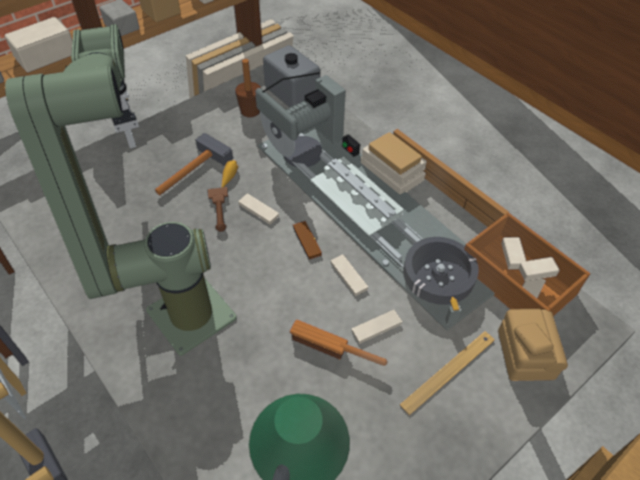

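View pics/wrist0.png

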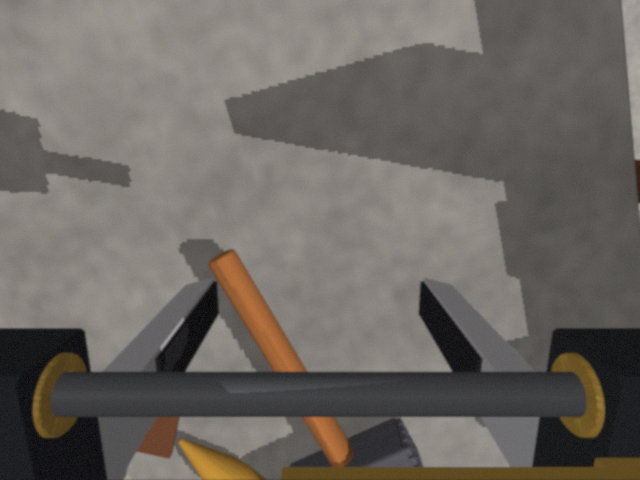

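The top view shows three pale slips at about (253,268), (377,247) and (436,263). The brown look-alike is at (318,252), the pulley at (431,182) and the brass pointer at (473,201). I'll zoom in and measure next.

```bash
python3 - <<'E'
from h import *
im=cv2.imread('pics/top0.png')
cv2.imwrite('pics/top0z.png',cv2.resize(im[130:230,370:500],None,fx=6,fy=6,interpolation=cv2.INTER_CUBIC))
hsv=cv2.cvtColor(im,cv2.COLOR_BGR2HSV)
# slips
m=((im.min(2)>165)).astype(np.uint8)*255
n,l,s,c=cv2.connectedComponentsWithStats(m)
for i in range(1,n):
    if s[i,4]>200:
        cn,_=cv2.findContours((l==i).astype(np.uint8),0,2)
        r=cv2.minAreaRect(cn[0]); b=cv2.boxPoints(r)
        w=np.array([ray('top',*p,z=.018)[:2] for p in b])
        e1=w[1]-w[0];e2=w[2]-w[1]
        e=e1 if np.linalg.norm(e1)>np.linalg.norm(e2) else e2
        print(c[i],s[i,4],w.mean(0).round(4),np.linalg.norm(e1).round(3),np.linalg.norm(e2).round(3),'ang',np.degrees(np.arctan2(e[1],e[0])).round(1))
m=cv2.inRange(hsv,(18,120,100),(32,255,255))
n,l,s,c=cv2.connectedComponentsWithStats(m)
for i in range(1,n):
    if s[i,4]>15: print('brass',c[i],s[i])
E
```

```text
[491.63957597 112.09893993] 283 [ 0.8749 -0.5864] 0.095 0.042 ang -28.8
[460.83629893 113.39501779] 281 [ 0.8744 -0.4846] 0.041 0.093 ang -127.8
[316.78088578 162.39393939] 429 [ 0.7151 -0.0075] 0.029 0.26 ang -92.3
[310.50069541 195.80319889] 1438 [0.6111 0.0169] 0.056 0.303 ang -91.4
[376.29152542 245.78644068] 295 [ 0.4383 -0.1884] 0.039 0.135 ang -98.3
[435.93406593 262.5018315 ] 273 [ 0.3829 -0.3728] 0.13 0.04 ang -12.5
[253.24822695 266.03900709] 282 [0.3825 0.2007] 0.131 0.037 ang -77.9
brass [629.64615385 143.93076923] [615 137  25  18 130]
brass [626.65641026 162.36923077] [616 147  23  29 195]
brass [611.875  154.0625] [609 151   7   8  16]
brass [611.62962963 166.51851852] [605 163  11  10  27]
brass [631.1810585  200.59888579] [621 173  19  63 359]
brass [472.7826087  199.79710145] [467 196  13   9  69]
brass [500.35483871 200.70967742] [496 196  10   9  31]
brass [505.36871508 252.52700186] [497 205  18  91 537]
brass [636.31578947 239.57894737] [633 236   7   8  19]
brass [630.36363636 247.77272727] [625 245  12   7  22]
brass [635.50943396 256.09433962] [630 249  10  17  53]
brass [192.18338109 264.11461318] [181 250  25  32 349]
```

View pics/top0z.png

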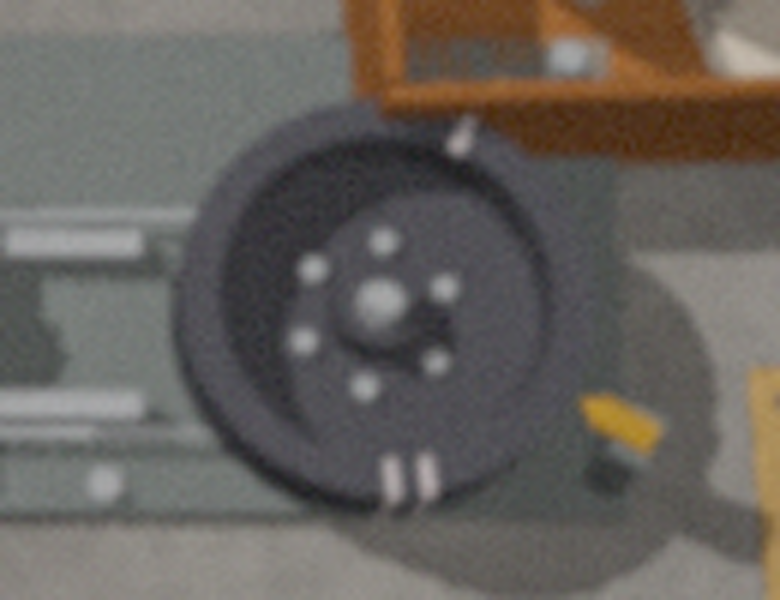

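```bash
python3 - <<'E'
from h import *
from scipy.optimize import least_squares
P=lambda u,v:ray('top',370+u/6-.4,130+v/6-.4,z=.084)[:2]
s=P(462,135);d=P(411,478);p=P(583,402)
edge=[P(*q) for q in [(178,300),(200,215),(255,140),(320,110),(205,400)]]
print(s,d,p)
def f(x):
    a=x[:2];th=x[2]
    R=np.array([[np.cos(th),-np.sin(th)],[np.sin(th),np.cos(th)]])
    pt=a+R@[-.057,-.099]
    an=np.arctan2(*(pt-a)[::-1])+x[3]
    u=lambda t:a+.097*np.array([np.cos(t),np.sin(t)])
    return np.r_[pt-p,u(an)-s,u(an-2.6)-d,[np.linalg.norm(e-a)-.107 for e in edge]]
r=least_squares(f,[.6,-.34,0,1.7]);print(r.x,r.fun.round(4))
a=r.x[:2];th=r.x[2];R=np.array([[np.cos(th),-np.sin(th)],[np.sin(th),np.cos(th)]])
o=a+R@[0,.34];print('saw origin',o,'yaw deg',np.degrees(th))
im=cv2.imread('pics/top0.png')
cv2.imwrite('pics/car0z.png',cv2.resize(im[140:225,150:400],None,fx=3.2,fy=3.2,interpolation=cv2.INTER_CUBIC))
E
```

```text
[ 0.71925453 -0.41439522] [ 0.53671531 -0.37712962] [ 0.57451841 -0.46736271]
[ 0.63229641 -0.36991286 -0.01277896  1.63641428] [-0.0005 -0.0008 -0.0005  0.0006 -0.0012  0.0002  0.0002 -0.0022  0.0005
 -0.0006  0.0019]
saw origin [ 0.63664113 -0.02994062] yaw deg -0.7321802481375039
```

View pics/car0z.png

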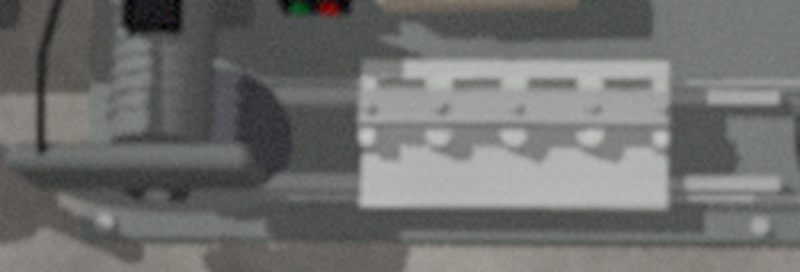

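```bash
R='[0.9,-0.9,0.1]'; python3 -m creep '{"delta_pos":[[0.9,-0.9,0.1],[0.9,-0.9,0.1],[0.9,-0.9,0.1],[0.9,-0.9,0.1],[0.9,-0.9,0.1]],"twist":[[0,0,-0.15],[0,0,-0.15],[0,0,-0.15],[0,0,-0.15],[0,0,-0.15]]}' -1
```

```text
time_s: 0.57
eef_pos: [0.2986, 0.4064, 0.2386]
tool_rot: [[0.674, 0.739, -0.0], [0.739, -0.674, -0.0], [-0.0, 0.0, -1.0]]
ft_force: [0.3, -0.3, 0.9]
finger_gap: 0.0939
```

```bash
python3 -m creep '{"delta_pos":[[0.35,-0.9,0.05],[0.35,-0.9,0.05],[0.35,-0.9,0.05],[0.35,-0.9,0.05],[0.35,-0.9,0.05]],"twist":[[0,0,-0.125],[0,0,-0.125],[0,0,-0.125],[0,0,-0.125],[0,0,-0.125]]}'; python3 -m creep '{"delta_pos":[[0.15,-0.95,0],[0.15,-0.95,0],[0.15,-0.95,0],[0.15,-0.95,0],[0.15,-0.95,0]],"twist":[[0,0,0],[0,0,0],[0,0,0],[0,0,0],[0,0,0]]}'
```

```text
time_s: 0.98
eef_pos: [0.3733, 0.2121, 0.2495]
tool_rot: [[0.904, 0.427, 0.0], [0.427, -0.904, -0.0], [0.0, 0.0, -1.0]]
ft_force: [1.0, 0.0, -0.0]
finger_gap: 0.0941
time_s: 1.4
eef_pos: [0.4055, 0.0063, 0.2495]
tool_rot: [[0.904, 0.427, 0.001], [0.427, -0.904, 0.0], [0.001, 0.0, -1.0]]
ft_force: [0.9, -0.3, 0.2]
finger_gap: 0.0938
```

```bash
python3 - <<'E'
from h import *
snap('top','top1')
E
python3 -m creep '{"delta_pos":[[0.1,-0.7,0],[0.1,-0.7,0],[0.1,-0.7,0],[0.1,-0.7,0],[0.1,-0.7,0]],"twist":[[0,0,0],[0,0,0],[0,0,0],[0,0,0],[0,0,0]]}'
python3 - <<'E'
from h import *
st,_=snap('wrist','wr1')
print(st['eef_pos'])
E
```

```text
time_s: 1.87
eef_pos: [0.4351, -0.1997, 0.2494]
tool_rot: [[0.904, 0.427, 0.0], [0.427, -0.904, 0.0], [0.0, -0.0, -1.0]]
ft_force: [0.6, 0.5, 1.5]
finger_gap: 0.0942
[ 0.43505119 -0.19967063  0.24936559]
```

View pics/top1.png

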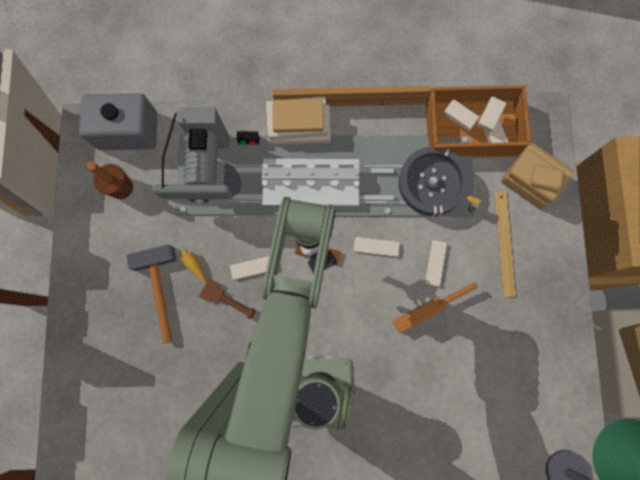

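View pics/wr1.png

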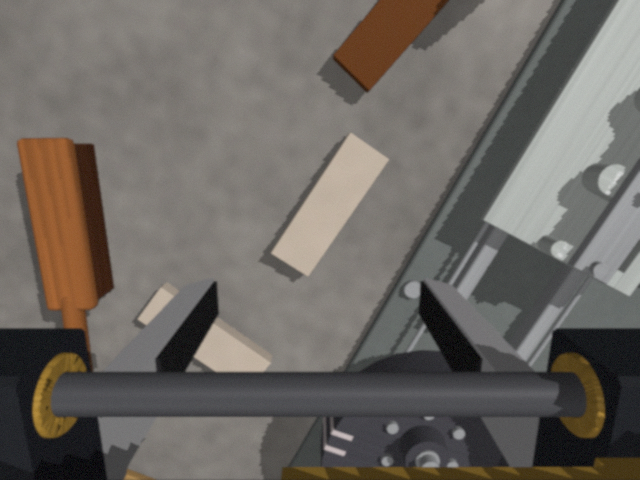

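```bash
python3 -m creep '{"delta_pos":[[0.364,-0.704,-0.2],[0.364,-0.704,-0.2],[0.364,-0.704,-0.2],[0.364,-0.704,-0.2],[0.364,-0.704,-0.2]],"twist":[[0,0,0],[0,0,0],[0,0,0],[0,0,0],[0,0,0]]}'
python3 -m creep '{"delta_pos":[[0,0,0],[0,0,0]],"twist":[[0,0,0],[0,0,0]]}'
python3 - <<'E'
from h import *
st,_=snap('wrist','wr2');snap('side','side2')
print(st['eef_pos'])
a=np.array([.6323,-.3699])
for r in(.087,.107):
  for t in (190,205,220): print(r,t,proj('wrist',[*(a+r*np.array([np.cos(np.radians(t)),np.sin(np.radians(t))])),.084],st).round())
E
```

```text
time_s: 2.33
eef_pos: [0.5287, -0.3784, 0.1974]
tool_rot: [[0.904, 0.427, -0.001], [0.427, -0.904, 0.001], [-0.0, -0.001, -1.0]]
ft_force: [1.0, 0.3, 0.8]
finger_gap: 0.094
time_s: 2.5
eef_pos: [0.5274, -0.3776, 0.1946]
tool_rot: [[0.905, 0.425, -0.005], [0.425, -0.905, 0.005], [-0.002, -0.006, -1.0]]
ft_force: [-0.3, 0.0, 0.2]
finger_gap: 0.0938
[ 0.52741925 -0.37761493  0.19457203]
0.087 190 [339. 268.]
0.087 205 [334. 299.]
0.087 220 [338. 328.]
0.107 190 [311. 261.]
0.107 205 [306. 299.]
0.107 220 [311. 334.]
```

View pics/wr2.png

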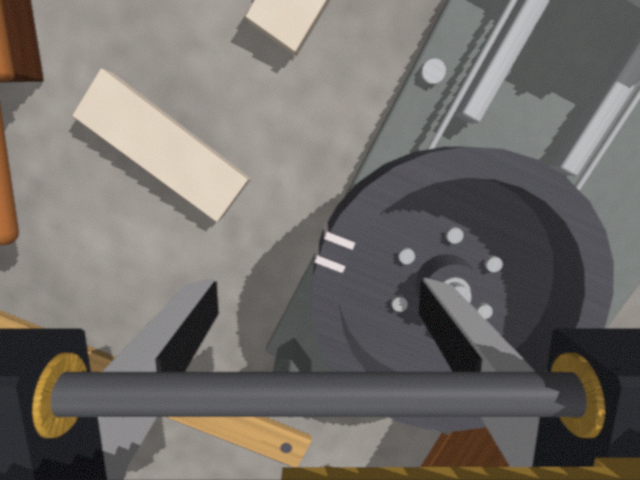

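```bash
python3 - <<'E'
from h import *
st=status.read_state()
print(proj('wrist',[.5367,-.3771,.084],st), ray('wrist',337,253,st,.084),st['time_s'])
# fit outer rim circle
pts=[(326,225),(316,270),(350,180),(400,155),(460,147),(520,156),(570,185),(600,225),(611,270)]
w=np.array([ray('wrist',*p,st,.084)[:2] for p in pts])
A=np.c_[2*w,np.ones(len(w))];b=(w**2).sum(1);x=np.linalg.lstsq(A,b,rcond=None)[0]
print(x[:2],np.sqrt(x[2]+x[0]**2+x[1]**2))
E
```

```text
[328.69354674 251.8201897 ] [ 0.54233095 -0.37538768  0.084     ] 2.6
[ 0.63381569 -0.3673405 ] 0.10712562763527102
```

```bash
python3 -m creep '{"delta_pos":[[0.06,-0.107,0],[0.06,-0.107,-0.1],[0.06,-0.107,-0.2],[0.06,-0.107,-0.3],[0.06,-0.107,-0.3]],"twist":[[0,0,0],[0,0,0],[0,0,0],[0,0,0],[0,0,0]]}'
python3 - <<'E'
from h import *
st,_=snap('wrist','wr3')
E
```

```text
time_s: 3.02
eef_pos: [0.5427, -0.4046, 0.1032]
tool_rot: [[0.904, 0.428, -0.008], [0.428, -0.904, 0.008], [-0.004, -0.01, -1.0]]
ft_force: [-1.3, 0.2, -2.1]
finger_gap: 0.0942
```

View pics/wr3.png

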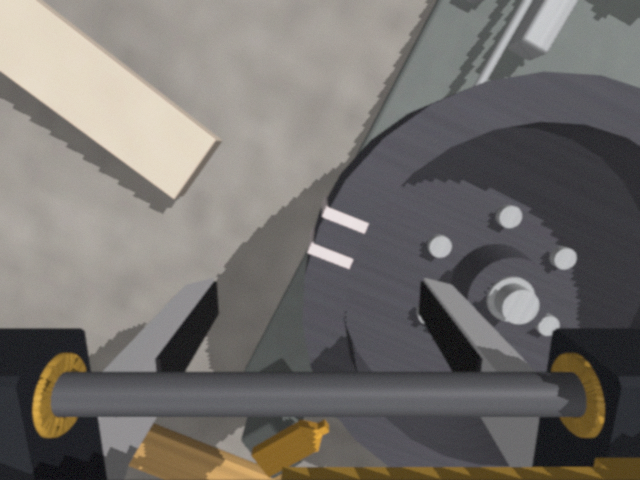

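```bash
python3 -m creep '{"delta_pos":[[0.005,-0.01,-0.05],[0.005,-0.01,-0.1],[0.005,-0.01,-0.1]],"twist":[[0,0,0],[0,0,0],[0,0,0]]}'
python3 -m creep '{"delta_pos":[[0,0,0],[0,0,0],[0,0,0],[0,0,0],[0,0,0]],"twist":[[0,0,0],[0,0,0],[0,0,0],[0,0,0],[0,0,0]]}' 1
python3 -m creep '{"delta_pos":[[0,0,0],[0,0,0],[0,0,0],[0,0,0],[0,0,0]],"twist":[[0,0,0],[0,0,0],[0,0,0],[0,0,0],[0,0,0]]}'
python3 - <<'E'
from h import *
st=status.read_state()
p=st['eef_pos'][:2];a=np.array([.633,-.3686]);v=p-a
print(np.hypot(*v),np.degrees(np.arctan2(*v[::-1])), np.degrees(np.arctan2(st['tool_rot'][1,0],st['tool_rot'][0,0])))
t0=np.arctan2(*v[::-1])
for k in range(1,11):
    t=t0-np.radians(5*k);q=a+np.hypot(*v)*np.array([np.cos(t),np.sin(t)])-p
    print(k,(q/.3).round(3), -5*k/180)
E
```

```text
time_s: 3.32
eef_pos: [0.5475, -0.412, 0.0785]
tool_rot: [[0.904, 0.427, -0.0], [0.427, -0.904, 0.0], [-0.0, -0.0, -1.0]]
ft_force: [-0.5, 0.2, -1.1]
finger_gap: 0.094
time_s: 3.73
eef_pos: [0.548, -0.413, 0.0797]
tool_rot: [[0.904, 0.427, 0.001], [0.427, -0.904, -0.001], [0.001, 0.002, -1.0]]
ft_force: [0.1, -0.2, 0.9]
finger_gap: 0.0639
time_s: 4.15
eef_pos: [0.5475, -0.4125, 0.0785]
tool_rot: [[0.904, 0.427, -0.0], [0.427, -0.904, 0.0], [-0.0, -0.0, -1.0]]
ft_force: [1.0, 0.7, -0.5]
finger_gap: 0.0309
0.09609837303570491 -152.82852028141093 25.270917189982672
1 [-0.012  0.025] -0.027777777777777776
2 [-0.021  0.052] -0.05555555555555555
3 [-0.028  0.079] -0.08333333333333333
4 [-0.033  0.106] -0.1111111111111111
5 [-0.035  0.134] -0.1388888888888889
6 [-0.035  0.162] -0.16666666666666666
7 [-0.032  0.19 ] -0.19444444444444445
8 [-0.027  0.217] -0.2222222222222222
9 [-0.02   0.244] -0.25
10 [-0.01   0.271] -0.2777777777777778
```

```bash
python3 -m creep '{"delta_pos":[[0,0,0],[0,0,0],[0,0,0],[0,0,0]],"twist":[[0,0,0],[0,0,0],[0,0,0],[0,0,0]]}'
python3 -m creep '{"delta_pos":[[-0.012,0.025,0],[-0.021,0.052,0],[-0.028,0.079,0],[-0.033,0.106,0],[-0.035,0.134,0]],"twist":[[0,0,-0.0278],[0,0,-0.0556],[0,0,-0.0833],[0,0,-0.111],[0,0,-0.139]]}'
python3 -m creep '{"delta_pos":[[0,0.028,0],[0.003,0.056,0],[0.008,0.083,0],[0.015,0.11,0],[0.025,0.137,0]],"twist":[[0,0,-0.0278],[0,0,-0.0556],[0,0,-0.0833],[0,0,-0.111],[0,0,-0.139]]}'
python3 -m creep '{"delta_pos":[[0,0,0],[0,0,0]],"twist":[[0,0,0],[0,0,0]]}'
python3 - <<'E'
from h import *
snap('top','top4');snap('wrist','wr4')
E
```

```text
time_s: 4.48
eef_pos: [0.5482, -0.4122, 0.0785]
tool_rot: [[0.904, 0.428, 0.001], [0.428, -0.904, 0.0], [0.001, 0.0, -1.0]]
ft_force: [2.6, 1.1, -1.3]
finger_gap: 0.0206
time_s: 4.9
eef_pos: [0.5383, -0.3735, 0.0785]
tool_rot: [[1.0, 0.002, 0.003], [0.002, -1.0, -0.004], [0.003, 0.004, -1.0]]
ft_force: [6.1, -3.5, -5.7]
finger_gap: 0.0206
time_s: 5.32
eef_pos: [0.5453, -0.3328, 0.0785]
tool_rot: [[0.907, -0.421, 0.002], [-0.421, -0.907, -0.004], [0.004, 0.003, -1.0]]
ft_force: [4.7, -5.3, -5.7]
finger_gap: 0.0205
time_s: 5.48
eef_pos: [0.5465, -0.3302, 0.0785]
tool_rot: [[0.908, -0.418, 0.004], [-0.418, -0.908, 0.0], [0.003, -0.002, -1.0]]
ft_force: [5.6, 2.2, -4.1]
finger_gap: 0.0202
```

View pics/wr4.png

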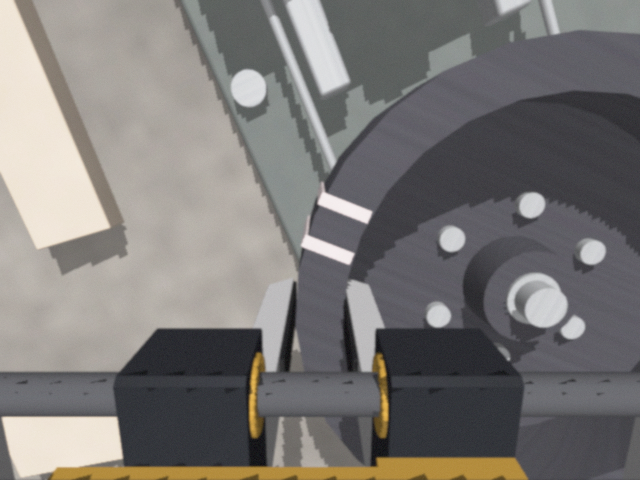

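```bash
python3 -m creep '{"delta_pos":[[0,0,0],[0,0,0],[0,0,0],[0,0,0.07],[0,0,0.15]],"twist":[[0,0,0],[0,0,0],[0,0,0],[0,0,0],[0,0,0]]}' 0
python3 -m creep '{"delta_pos":[[-0.01,-0.05,0],[-0.02,-0.1,0],[-0.02,-0.15,0],[-0.018,-0.2,0],[0,-0.23,0]],"twist":[[0,0,0.036],[0,0,0.072],[0,0,0.108],[0,0,0.144],[0,0,0.18]]}'
python3 -m creep '{"delta_pos":[[0,0,0],[0,0,0],[0,0,0]],"twist":[[0,0,0.03],[0,0,0.06],[0,0,0.06]]}'
python3 - <<'E'
from h import *
st,im=snap('top','top5');snap('wrist','wr5')
p=st['eef_pos'][:2];a=np.array([.633,-.3686]);v=p-a
print(p,np.hypot(*v),np.degrees(np.arctan2(*v[::-1])), np.degrees(np.arctan2(st['tool_rot'][1,0],st['tool_rot'][0,0])))
E
```

```text
time_s: 6.0
eef_pos: [0.5422, -0.3302, 0.1213]
tool_rot: [[0.908, -0.42, -0.006], [-0.42, -0.908, 0.004], [-0.007, -0.001, -1.0]]
ft_force: [0.2, -0.1, -0.5]
finger_gap: 0.0469
time_s: 6.42
eef_pos: [0.5432, -0.4022, 0.1238]
tool_rot: [[0.991, 0.136, -0.001], [0.136, -0.991, -0.001], [-0.001, 0.001, -1.0]]
ft_force: [-0.0, -0.0, 1.1]
finger_gap: 0.0469
time_s: 6.67
eef_pos: [0.5439, -0.4009, 0.1235]
tool_rot: [[0.949, 0.316, -0.001], [0.316, -0.949, -0.0], [-0.001, -0.0, -1.0]]
ft_force: [-0.5, -0.4, -0.3]
finger_gap: 0.0468
[ 0.5438976  -0.40087385] 0.09476728510833624 -160.08906813667647 18.451279093210772
```

View pics/wr5.png

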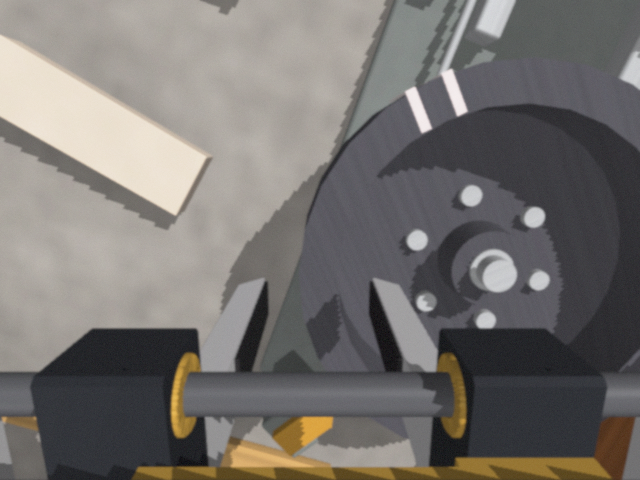

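```bash
python3 - <<'E'
from h import *
st=status.read_state();st['eef_pos']=np.array([0.5439,-0.4009,0.1235])
a=np.array([.633,-.3686])
q=ray('wrist',436,100,st,.084)[:2];v=q-a
al=np.arctan2(*v[::-1]); print(q,np.hypot(*v),np.degrees(al)%360)
im=cv2.imread('pics/top5.png')
cv2.imwrite('pics/top5z.png',cv2.resize(im[130:230,370:500],None,fx=6,fy=6,interpolation=cv2.INTER_CUBIC))
E
```

```text
[ 0.56853099 -0.29897914] 0.09488580856979713 132.79972906774356
```

View pics/top5z.png

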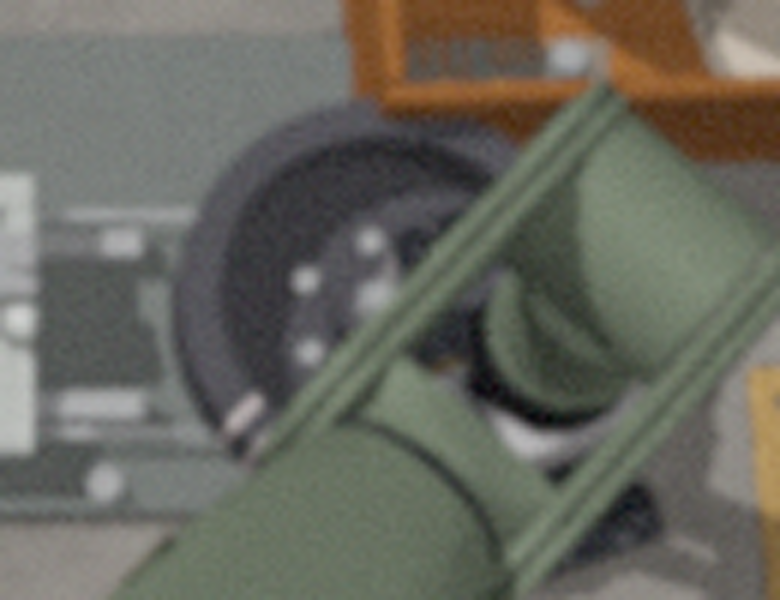

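```bash
python3 -m creep '{"delta_pos":[[-0.003,-0.002,-0.08],[-0.003,-0.002,-0.16],[-0.003,-0.002,-0.16]],"twist":[[0,0,0],[0,0,0.005],[0,0,0.005]]}'
python3 -m creep '{"delta_pos":[[0,0,0],[0,0,0],[0,0,0],[0,0,0],[0,0,0]],"twist":[[0,0,0],[0,0,0],[0,0,0],[0,0,0],[0,0,0]]}' 1
python3 - <<'E'
from h import *
st=status.read_state()
p=st['eef_pos'][:2];a=np.array([.633,-.3686]);v=p-a
print(p,st['eef_pos'][2],np.hypot(*v),np.degrees(np.arctan2(*v[::-1])), np.degrees(np.arctan2(st['tool_rot'][1,0],st['tool_rot'][0,0])),st['finger_gap'])
t0=np.arctan2(*v[::-1])
o=p
for k in range(1,11):
    t=t0-np.radians(4.3*k);q=a+np.hypot(*v)*np.array([np.cos(t),np.sin(t)])
    print(k,((q-o)/.3).round(3), -4.3*(k if k<6 else k-5)/180)
    if k==5:o=q
E
```

```text
time_s: 7.02
eef_pos: [0.5404, -0.398, 0.0703]
tool_rot: [[0.944, 0.329, -0.007], [0.329, -0.944, 0.007], [-0.005, -0.009, -1.0]]
ft_force: [-0.3, 1.0, -1.4]
finger_gap: 0.047
time_s: 7.43
eef_pos: [0.5439, -0.402, 0.0775]
tool_rot: [[0.944, 0.33, 0.001], [0.33, -0.944, -0.003], [-0.0, 0.003, -1.0]]
ft_force: [-3.0, -0.7, 4.4]
finger_gap: 0.0203
[ 0.54386733 -0.40199413] 0.07753153839402625 0.09518298085320923 -159.46121360315263 19.286625247225764 0.0203047109536719
1 [-0.008  0.023] -0.023888888888888887
2 [-0.013  0.046] -0.04777777777777777
3 [-0.017  0.069] -0.07166666666666666
4 [-0.02   0.093] -0.09555555555555555
5 [-0.02   0.117] -0.11944444444444445
6 [0.001 0.024] -0.023888888888888887
7 [0.004 0.047] -0.04777777777777777
8 [0.009 0.071] -0.07166666666666666
9 [0.016 0.094] -0.09555555555555555
10 [0.024 0.116] -0.11944444444444445
```

```bash
python3 -m creep '{"delta_pos":[[0,0,0],[0,0,0]],"twist":[[0,0,0],[0,0,0]]}'
python3 -m creep '{"delta_pos":[[-0.008,0.023,0],[-0.013,0.046,0],[-0.017,0.069,0],[-0.02,0.093,0],[-0.02,0.117,0]],"twist":[[0,0,-0.0239],[0,0,-0.0478],[0,0,-0.0717],[0,0,-0.0956],[0,0,-0.1194]]}'
python3 -m creep '{"delta_pos":[[0.001,0.024,0],[0.004,0.047,0],[0.009,0.071,0],[0.016,0.094,0],[0.024,0.116,0]],"twist":[[0,0,-0.0239],[0,0,-0.0478],[0,0,-0.0717],[0,0,-0.0956],[0,0,-0.1194]]}'
python3 -m creep '{"delta_pos":[[0,0,0],[0,0,0],[0,0,0]],"twist":[[0,0,0],[0,0,0],[0,0,0]]}'
python3 - <<'E'
from h import *
st,im=snap('side','side6');snap('wrist','wr6')
cv2.imwrite('pics/side6z.png',cv2.resize(im[220:330,380:500],None,fx=5,fy=5,interpolation=cv2.INTER_CUBIC))
E
```

```text
time_s: 7.6
eef_pos: [0.5439, -0.402, 0.0775]
tool_rot: [[0.944, 0.33, 0.001], [0.33, -0.944, -0.002], [0.0, 0.002, -1.0]]
ft_force: [-1.6, -1.3, 6.1]
finger_gap: 0.0203
time_s: 8.02
eef_pos: [0.5383, -0.3711, 0.0776]
tool_rot: [[0.999, -0.042, 0.003], [-0.042, -0.999, -0.011], [0.004, 0.011, -1.0]]
ft_force: [-1.5, -10.3, -0.5]
finger_gap: 0.0197
time_s: 8.43
eef_pos: [0.5443, -0.3356, 0.0775]
tool_rot: [[0.915, -0.404, -0.0], [-0.404, -0.915, -0.009], [0.004, 0.008, -1.0]]
ft_force: [-5.0, -8.8, 3.4]
finger_gap: 0.0197
time_s: 8.68
eef_pos: [0.5451, -0.3336, 0.0775]
tool_rot: [[0.915, -0.403, 0.001], [-0.403, -0.915, -0.005], [0.003, 0.004, -1.0]]
ft_force: [-2.7, -3.8, 5.1]
finger_gap: 0.0197
```

View pics/side6z.png

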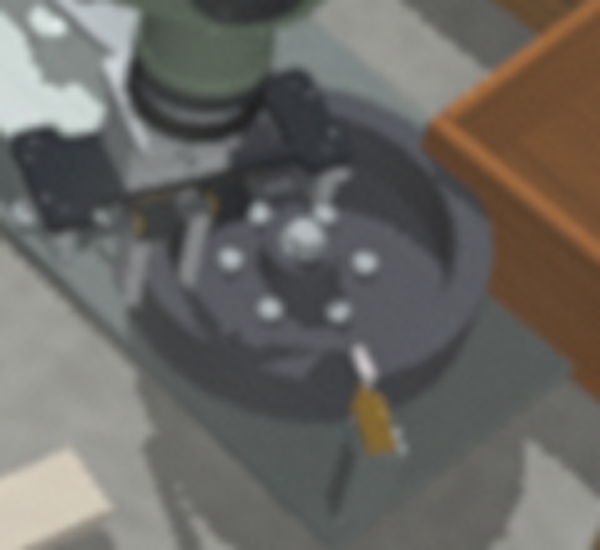

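View pics/wr6.png

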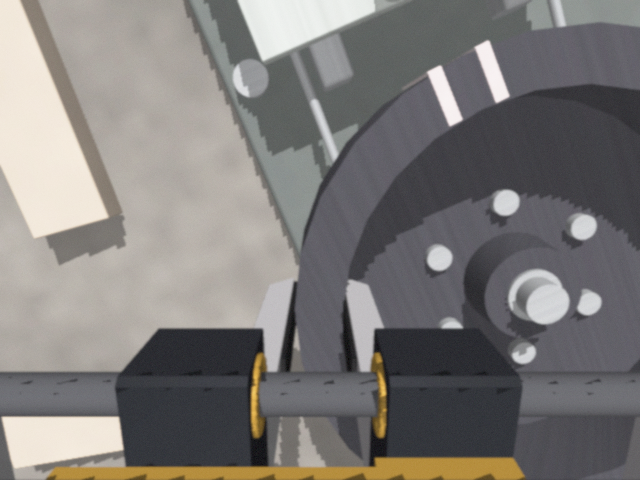

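```bash
python3 -m creep '{"delta_pos":[[0,0,0],[0,0,0],[0,0,0],[0,0,0.1],[0,0,0.3]],"twist":[[0,0,0],[0,0,0],[0,0,0],[0,0,0],[0,0,0]]}' 0
python3 -m creep '{"delta_pos":[[-0.1,0.1,0.3],[-0.2,0.2,0.4],[-0.3,0.3,0.4],[-0.3,0.3,0.4]],"twist":[[0,0,0],[0,0,0],[0,0,0],[0,0,0]]}'
python3 - <<'E'
from h import *
st,im=snap('top','top7');snap('wrist','wr7')
_,im2=snap('side','side7')
cv2.imwrite('pics/top7z.png',cv2.resize(im[130:230,370:500],None,fx=6,fy=6,interpolation=cv2.INTER_CUBIC))
cv2.imwrite('pics/side7z.png',cv2.resize(im2[220:330,380:500],None,fx=5,fy=5,interpolation=cv2.INTER_CUBIC))
E
```

```text
time_s: 9.2
eef_pos: [0.5415, -0.3274, 0.1417]
tool_rot: [[0.916, -0.401, -0.01], [-0.401, -0.916, 0.009], [-0.013, -0.004, -1.0]]
ft_force: [0.8, 0.3, 0.0]
finger_gap: 0.0462
time_s: 9.53
eef_pos: [0.463, -0.2483, 0.2616]
tool_rot: [[0.916, -0.401, 0.002], [-0.401, -0.916, -0.0], [0.002, -0.001, -1.0]]
ft_force: [0.4, -0.3, 0.5]
finger_gap: 0.0466
```

View pics/top7z.png

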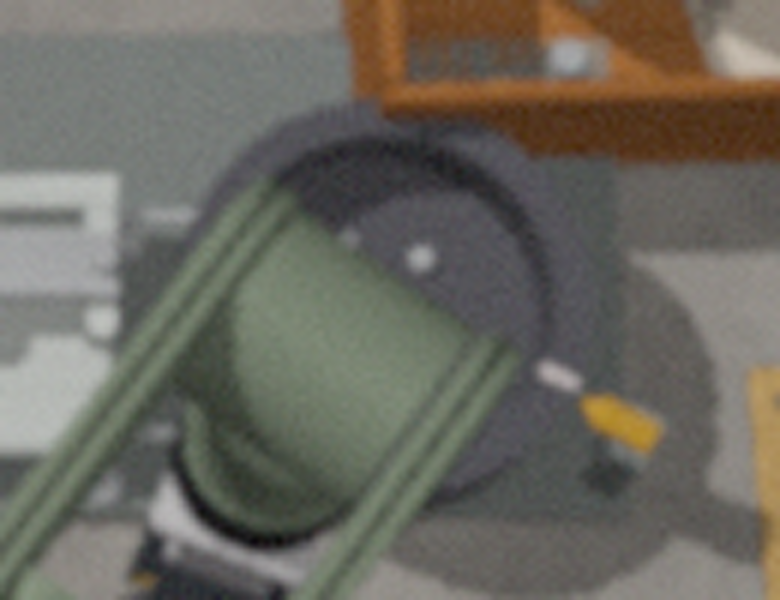

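View pics/side7z.png

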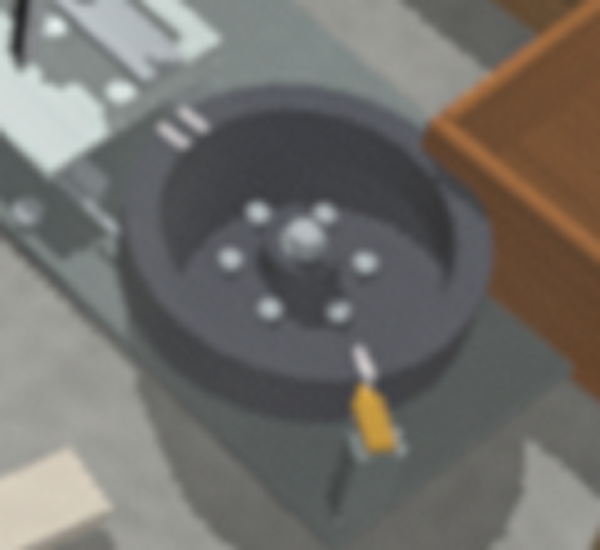

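View pics/wr7.png

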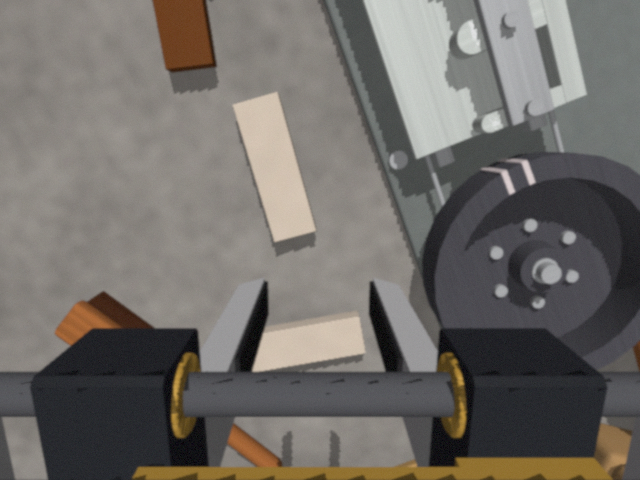

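```bash
python3 - <<'E'
from h import *
P=lambda u,v:ray('top',370+u/6-.4,130+v/6-.4,z=.084)[:2]
S=lambda u,v:ray('side',380+u/5-.4,220+v/5-.4,z=.084)[:2]
for a in([.6323,-.3699],[.633,-.3686]):
  ang=lambda q:np.degrees(np.arctan2(*(q-np.array(a))[::-1]))%360
  print('top',ang(P(560,376)),ang(P(583,402)),ang(P(660,440)),'side line',ang(S(365,363)),'ptr',ang(S(368,390)),'dbl',ang(S(183,127)),S(368,390),S(365,363))
print(proj('side',[.633,-.3686,.084])-[380,220])
E
```

```text
top 243.21015888363763 239.3380610188034 239.79924845311496 side line 244.17818685835493 ptr 241.61089138234206 dbl 90.99302785252142 [ 0.57789826 -0.47055964] [ 0.5900107  -0.45729469]
top 243.18752143343565 239.36842602599089 239.8169955950555 side line 244.14106397737407 ptr 241.6120169686148 dbl 91.43017882658654 [ 0.57789826 -0.47055964] [ 0.5900107  -0.45729469]
[59.94801134 44.52385547]
```

```bash

python3 -m creep '{"delta_pos":[[0.1,-0.2,0],[0.2,-0.4,0],[0.3,-0.5,0],[0.36,-0.73,0],[0.36,-0.73,0]],"twist":[[0,0,0],[0,0,0],[0,0,0],[0,0,0],[0,0,0]]}'
python3 -m creep '{"delta_pos":[[0,0,0],[0,0,0],[0,0,0]],"twist":[[0,0,0],[0,0,0],[0,0,0]]}'
python3 - <<'E'
from h import *
st,im=snap('wrist','wr8')
print(st['eef_pos'],proj('wrist',[.633,-.3686,.084],st),proj('wrist',[.575,-.467,.084],st))
E
```

```text
time_s: 10.1
eef_pos: [0.5581, -0.4361, 0.2571]
tool_rot: [[0.916, -0.4, -0.002], [-0.4, -0.916, 0.002], [-0.002, -0.001, -1.0]]
ft_force: [0.4, 0.4, 1.3]
finger_gap: 0.0468
time_s: 10.35
eef_pos: [0.5567, -0.4343, 0.2572]
tool_rot: [[0.916, -0.401, -0.003], [-0.401, -0.916, 0.003], [-0.004, -0.002, -1.0]]
ft_force: [-0.1, -0.7, -0.8]
finger_gap: 0.0466
[ 0.55670487 -0.43425277  0.25719464] [373.95949199 115.61319671] [353.57338885 255.15286517]
```

View pics/wr8.png

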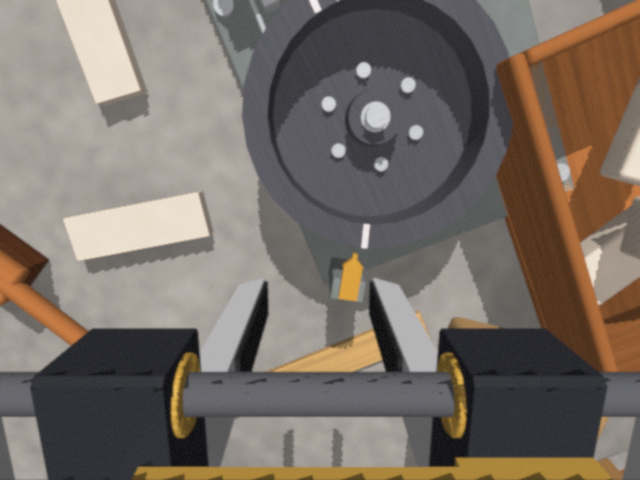

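```bash

python3 -m creep '{"delta_pos":[[-0.064,0.13,-0.1],[-0.064,0.275,-0.2],[-0.064,0.275,-0.35],[-0.064,0.275,-0.45],[-0.064,0.275,-0.45]],"twist":[[0,0,0.03],[0,0,0.06],[0,0,0.075],[0,0,0.075],[0,0,0.075]]}'
python3 -m creep '{"delta_pos":[[0,0,0],[0,0,0]],"twist":[[0,0,0],[0,0,0]]}'
python3 - <<'E'
from h import *
st=status.read_state()
p=st['eef_pos'][:2];a=np.array([.633,-.3686]);v=p-a
print(p,st['eef_pos'][2],np.hypot(*v),np.degrees(np.arctan2(*v[::-1])), np.degrees(np.arctan2(st['tool_rot'][1,0],st['tool_rot'][0,0])),st['finger_gap'])
E
```

```text
time_s: 10.82
eef_pos: [0.5332, -0.3454, 0.1185]
tool_rot: [[0.985, -0.173, -0.01], [-0.173, -0.985, 0.009], [-0.011, -0.007, -1.0]]
ft_force: [-1.6, 1.1, -1.6]
finger_gap: 0.0471
time_s: 10.98
eef_pos: [0.5386, -0.3525, 0.1274]
tool_rot: [[0.984, -0.176, 0.002], [-0.176, -0.984, -0.002], [0.002, 0.001, -1.0]]
ft_force: [0.0, -0.2, 0.9]
finger_gap: 0.0472
[ 0.53856908 -0.35246965] 0.12735801120862997 0.09579867512405248 170.30650043069787 -10.123054867669461 0.047150951732425235
```

```bash

python3 -m creep '{"delta_pos":[[0,0,-0.08],[0,0,-0.165],[0,0,-0.165],[0,0,-0.165]],"twist":[[0,0,0],[0,0,0],[0,0,0],[0,0,0]]}'
python3 -m creep '{"delta_pos":[[0,0,0],[0,0,0],[0,0,0],[0,0,0],[0,0,0]],"twist":[[0,0,0],[0,0,0],[0,0,0],[0,0,0],[0,0,0]]}' 1
python3 -m creep '{"delta_pos":[[0,0,0],[0.002,0.011,0],[0.004,0.022,0],[0.004,0.022,0],[0.004,0.022,0]],"twist":[[0,0,0],[0,0,-0.011],[0,0,-0.0222],[0,0,-0.0222],[0,0,-0.0222]]}'
python3 -m creep '{"delta_pos":[[0,0,0],[0,0,0],[0,0,0.0],[0,0,0.2],[0,0,0.45]],"twist":[[0,0,0],[0,0,0],[0,0,0],[0,0,0],[0,0,0]]}' 0
python3 -m creep '{"delta_pos":[[0,-0.1,0.1],[0.06,-0.27,0.15],[0.06,-0.27,0.15],[0.06,-0.27,0.15],[0.06,-0.27,0.15]],"twist":[[0,0,-0.03],[0,0,-0.05],[0,0,-0.05],[0,0,-0.05],[0,0,-0.05]]}'
python3 - <<'E'
from h import *
st,im=snap('wrist','wr9')
print(st['eef_pos'],proj('wrist',[.633,-.3686,.084],st),proj('wrist',[.575,-.467,.084],st))
E
```

```text
time_s: 11.32
eef_pos: [0.5383, -0.3532, 0.0775]
tool_rot: [[0.984, -0.177, 0.001], [-0.177, -0.984, -0.001], [0.002, 0.001, -1.0]]
ft_force: [0.3, 0.4, 0.2]
finger_gap: 0.047
time_s: 11.73
eef_pos: [0.5396, -0.3531, 0.0773]
tool_rot: [[0.984, -0.176, 0.005], [-0.176, -0.984, -0.003], [0.005, 0.002, -1.0]]
ft_force: [4.0, -1.3, 0.7]
finger_gap: 0.0202
time_s: 12.15
eef_pos: [0.5408, -0.3471, 0.0773]
tool_rot: [[0.97, -0.244, 0.004], [-0.244, -0.97, -0.004], [0.005, 0.003, -1.0]]
ft_force: [3.9, -2.8, 2.5]
finger_gap: 0.0207
time_s: 12.57
eef_pos: [0.5352, -0.3426, 0.1545]
tool_rot: [[0.97, -0.245, -0.01], [-0.245, -0.97, 0.008], [-0.012, -0.006, -1.0]]
ft_force: [1.0, -1.1, 0.0]
finger_gap: 0.0463
time_s: 12.98
eef_pos: [0.5559, -0.4262, 0.2027]
tool_rot: [[0.919, -0.394, -0.002], [-0.394, -0.919, 0.002], [-0.003, -0.001, -1.0]]
ft_force: [-0.2, 0.1, -0.1]
finger_gap: 0.0471
[ 0.55593816 -0.42621631  0.20268044] [391.12058545 121.92566364] [364.38480195 284.75888846]
```

View pics/wr9.png

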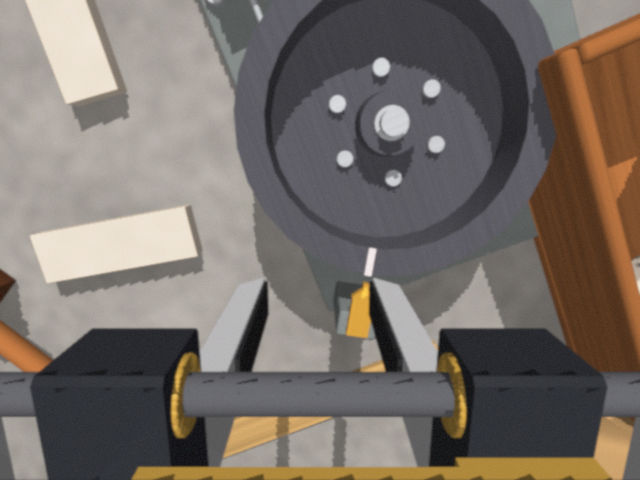

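```bash

python3 -m creep '{"delta_pos":[[-0.1,0.1,0.1],[-0.2,0.2,0.18],[-0.38,0.5,0.18],[-0.38,0.5,0.18],[-0.38,0.5,0.18]],"twist":[[0,0,-0.19],[0,0,-0.19],[0,0,-0.19],[0,0,-0.19],[0,0,-0.19]]}'
python3 -m creep '{"delta_pos":[[0,0.13,0],[0,0.26,0],[0,0.39,0],[0,0.53,0],[0,0.53,0]],"twist":[[0,0,-0.18],[0,0,-0.18],[0,0,-0.18],[0,0,-0.18],[0,0,-0.18]]}'
python3 -m creep '{"delta_pos":[[0,0,0],[0,0,0],[0,0,0]],"twist":[[0,0,0],[0,0,0],[0,0,0]]}'
python3 - <<'E'
from h import *
st,im=snap('wrist','wr10'); snap('top','top10')
print(st['eef_pos'],np.degrees(np.arctan2(st['tool_rot'][1,0],st['tool_rot'][0,0])))
E
```

```text
time_s: 13.45
eef_pos: [0.4403, -0.2724, 0.2563]
tool_rot: [[0.536, -0.844, -0.003], [-0.844, -0.536, 0.003], [-0.004, 0.001, -1.0]]
ft_force: [-0.0, 0.3, 0.8]
finger_gap: 0.0467
time_s: 13.87
eef_pos: [0.4402, -0.1109, 0.2561]
tool_rot: [[0.005, -1.0, -0.004], [-1.0, -0.005, 0.005], [-0.005, 0.004, -1.0]]
ft_force: [0.3, -0.1, -0.9]
finger_gap: 0.0471
time_s: 14.12
eef_pos: [0.4422, -0.1174, 0.2572]
tool_rot: [[0.007, -1.0, -0.002], [-1.0, -0.007, 0.0], [-0.0, 0.002, -1.0]]
ft_force: [0.2, -0.7, 0.2]
finger_gap: 0.047
[ 0.44217726 -0.11744039  0.25720443] -89.62313951658147
```

View pics/wr10.png

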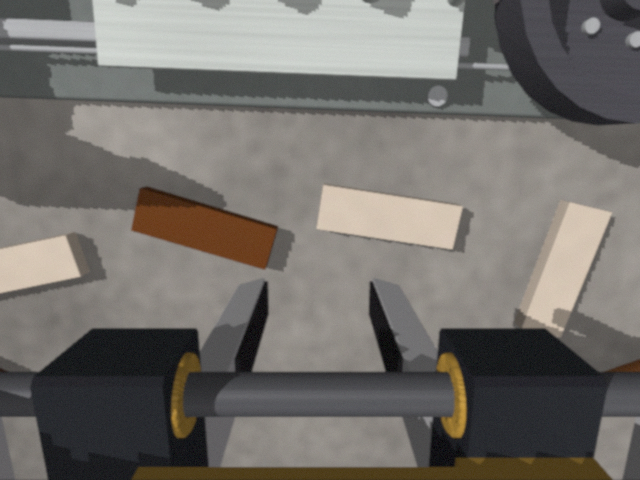

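View pics/top10.png

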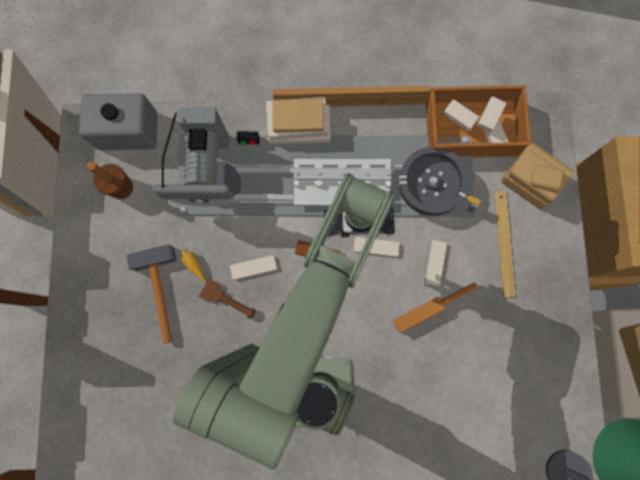

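```bash

python3 -m creep '{"delta_pos":[[0.13,0,0],[0.26,0.06,0],[0.33,0.06,0],[0.33,0.06,0],[0.33,0.06,0]],"twist":[[0,0,-0.002],[0,0,-0.002],[0,0,-0.002],[0,0,-0.002],[0,0,-0.002]]}'
python3 -m creep '{"delta_pos":[[0,0,0],[0,0,0],[0,0,0]],"twist":[[0,0,0],[0,0,0],[0,0,0]]}'
python3 - <<'E'
from h import *
st,im=snap('wrist','wr11'); np.save('st11.npy',st,allow_pickle=True)
print(st['eef_pos'],np.degrees(np.arctan2(st['tool_rot'][1,0],st['tool_rot'][0,0])))
E
```

```text
time_s: 14.63
eef_pos: [0.5422, -0.1004, 0.257]
tool_rot: [[-0.002, -1.0, -0.002], [-1.0, 0.002, 0.0], [-0.0, 0.002, -1.0]]
ft_force: [0.3, -0.2, -0.7]
finger_gap: 0.047
time_s: 14.88
eef_pos: [0.541, -0.1001, 0.2581]
tool_rot: [[-0.003, -1.0, -0.0], [-1.0, 0.003, -0.0], [0.0, 0.0, -1.0]]
ft_force: [0.7, -0.3, 0.8]
finger_gap: 0.0468
[ 0.54098872 -0.10008891  0.25808436] -90.17261771529994
```

View pics/wr11.png

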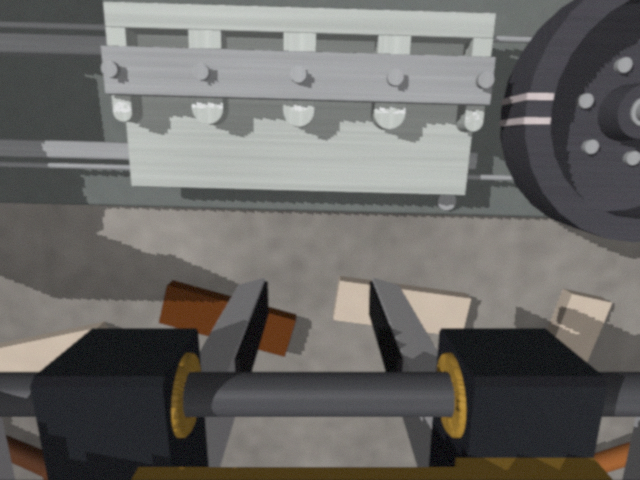

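```bash
python3 - <<'E'
from h import *
im=cv2.imread('pics/wr11.png')
cv2.imwrite('pics/wr11z.png',cv2.resize(im[0:210,90:500],None,fx=1.95,fy=2.5,interpolation=cv2.INTER_CUBIC))
st=np.load('st11.npy',allow_pickle=True).item()
L=ray('wrist',131,186,st,.05);R=ray('wrist',466.5,195.5,st,.05)
print('floor front',L,R,np.linalg.norm(L-R),np.degrees(np.arctan2(*(L-R)[:2])),(L+R)/2)
L=ray('wrist',102,93,st,.082);R=ray('wrist',493,104.5,st,.082)
print('bar front',L,R,np.linalg.norm(L-R),np.degrees(np.arctan2(*(L-R)[:2])),(L+R)/2)
for u,v in[(208,124),(298,126.5),(390,129)]: print(ray('wrist',u,v,st,.072))
E
```

```text
floor front [0.57386683 0.06827544 0.05      ] [ 0.56432742 -0.23466164  0.05      ] 0.3030872364615584 1.8036323759561423 [ 0.56909713 -0.0831931   0.05      ]
bar front [0.64935306 0.06809534 0.082     ] [ 0.63988117 -0.2378174   0.082     ] 0.3060593422200206 1.7734661666146907 [ 0.64461712 -0.08486103  0.082     ]
[ 0.62630887 -0.01040879  0.072     ]
[ 0.62411316 -0.08393826  0.072     ]
[ 0.62190557 -0.15933295  0.072     ]
```

View pics/wr11z.png

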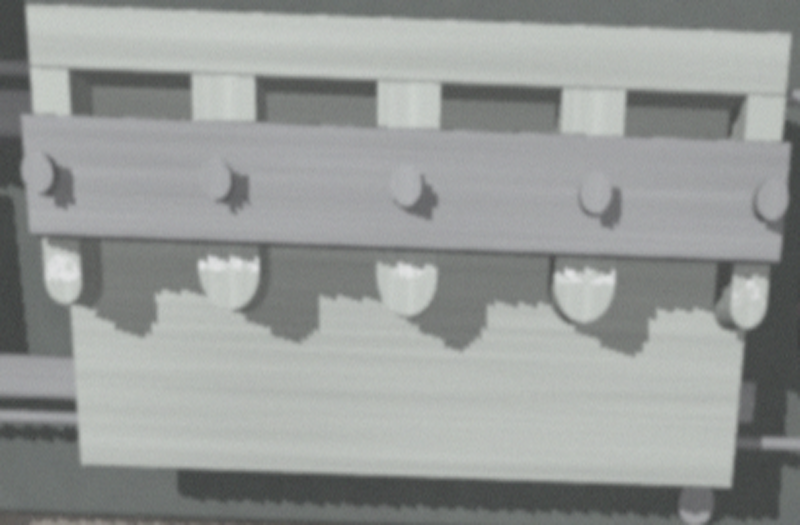

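```bash
cat >> h.py <<'E'
def slips(name,im,st,z=.018,thr=150,amin=800):
    hsv=cv2.cvtColor(im,cv2.COLOR_BGR2HSV)
    m=cv2.inRange(im,(thr,thr,thr),(255,255,255)) & cv2.inRange(hsv,(5,15,0),(30,80,255))
    m=cv2.morphologyEx(m,cv2.MORPH_OPEN,np.ones((3,3),np.uint8))
    n,l,s,c=cv2.connectedComponentsWithStats(m); out=[]
    for i in range(1,n):
        if s[i,4]>amin:
            cn,_=cv2.findContours((l==i).astype(np.uint8),0,2)
            cn=max(cn,key=cv2.contourArea).reshape(-1,2)
            w=np.array([ray(name,*p,st,z)[:2] for p in cn],np.float32)
            r=cv2.minAreaRect(w*1000); b=cv2.boxPoints(r); e=b[1]-b[0]; f=b[2]-b[1]
            g=e if np.linalg.norm(e)>np.linalg.norm(f) else f
            ang=np.degrees(np.arctan2(g[1],g[0]))%180
            out.append((c[i].round(),np.round(r[0],1),np.sort(r[1]).round(1),round(float(ang),1)))
    return out
E
python3 - <<'E'
from h import *
im=cv2.imread('pics/wr10.png');st=status.read_state()
st['eef_pos']=np.array([0.44217726,-0.11744039,0.25720443]);st['tool_rot']=np.array([[0.0066,-1,-.002],[-1,-.0066,0],[0,.002,-1]])
for s in slips('wrist',im,st): print(s)
im=cv2.imread('pics/top10.png')
for s in slips('top',im,None,amin=150): print('top',s)
E
```

```text
(array([388., 217.]), array([ 440.3, -187.4]), array([ 44.5, 139.9]), 81.7)
(array([568., 261.]), array([ 389.1, -372. ]), array([ 45.7, 130.3]), 167.0)
(array([ 36., 264.]), array([389.6, 175. ]), array([44.2, 87. ]), 102.2)
top (array([ 6., 70.]), array([1070.5, 1035.5]), array([ 25.7, 153.5]), 0.3)
top (array([492., 113.]), array([ 874.7, -587.1]), array([ 49.4, 101. ]), 151.2)
top (array([269., 118.]), array([874.4, 146.7]), array([ 24.8, 121.9]), 6.5)
top (array([461., 114.]), array([ 873.6, -485.3]), array([48. , 98.7]), 51.4)
top (array([  1., 139.]), array([ 813.6, 1026.3]), array([ 13.2, 150. ]), 5.1)
top (array([385., 247.]), array([ 435.6, -215.2]), array([44.4, 83.1]), 81.4)
top (array([436., 259.]), array([ 389.1, -372.8]), array([ 44.2, 128.4]), 167.2)
top (array([252., 267.]), array([382.4, 201. ]), array([ 44.7, 138.7]), 102.2)
```

```bash

python3 -m creep '{"delta_pos":[[-0.1,-0.1,0],[-0.2,-0.2,-0.1],[-0.3,-0.3,-0.2],[-0.343,-0.34,-0.3],[-0.343,-0.34,-0.35]],"twist":[[0,0,0.18],[0,0,0.18],[0,0,0.18],[0,0,0.18],[0,0,0.18]]}' -1
python3 -m creep '{"delta_pos":[[0,0,0],[0,0,0],[0,0,0],[0,0,0],[0,0,0]],"twist":[[0,0,0.2],[0,0,0.2],[0,0,0.2],[0,0,0.2],[0,0,0.2]]}'
python3 - <<'E'
from h import *
st,im=snap('wrist','wr12')
R=st['tool_rot'];print(st['eef_pos'],np.degrees(np.arctan2(R[1,0],R[0,0])))
for s in slips('wrist',im,st): print(s)
E
```

```text
time_s: 15.35
eef_pos: [0.4367, -0.2035, 0.1527]
tool_rot: [[0.537, -0.844, 0.001], [-0.844, -0.537, -0.002], [0.002, 0.0, -1.0]]
ft_force: [-0.0, 0.0, 0.2]
finger_gap: 0.0773
time_s: 15.77
eef_pos: [0.4385, -0.2017, 0.1533]
tool_rot: [[0.93, -0.368, 0.0], [-0.368, -0.93, -0.0], [0.0, 0.0, -1.0]]
ft_force: [0.3, 0.0, 0.2]
finger_gap: 0.094
[ 0.43848287 -0.20172657  0.15329737] -21.585330316297412
(array([311., 214.]), array([ 440.5, -187.4]), array([ 42.9, 138.1]), 81.7)
(array([306., 444.]), array([ 363.9, -366.1]), array([43.4, 95.6]), 167.0)
(array([394., 437.]), array([ 435.4, -386.4]), array([32.6, 37.9]), 70.3)
```

View pics/wr12.png

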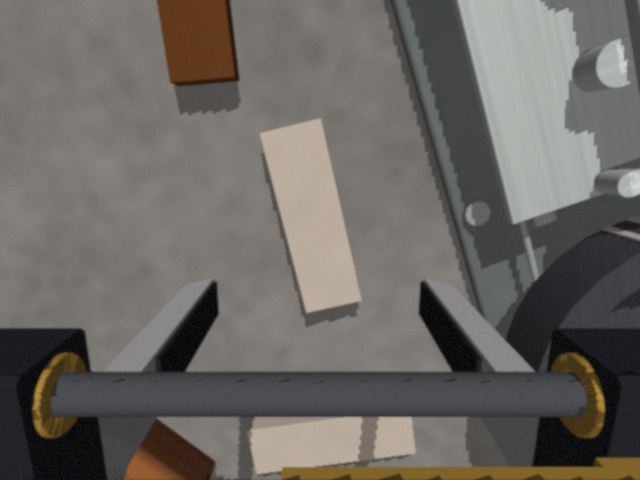

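```bash

python3 -m creep '{"delta_pos":[[0,-0.002,0],[0,-0.002,-0.1],[0,-0.002,-0.22],[0,-0.002,-0.34],[0,-0.002,-0.42]],"twist":[[0,0,0.035],[0,0,0.074],[0,0,0.074],[0,0,0.074],[0,0,0.074]]}'
python3 -m creep '{"delta_pos":[[0,0,0],[0,0,0]],"twist":[[0,0,0],[0,0,0]]}'
```

```text
time_s: 16.23
eef_pos: [0.4374, -0.2013, 0.0248]
tool_rot: [[0.988, -0.152, -0.002], [-0.152, -0.988, 0.001], [-0.002, -0.001, -1.0]]
ft_force: [-0.1, 0.6, -0.0]
finger_gap: 0.094
time_s: 16.4
eef_pos: [0.4378, -0.2015, 0.0263]
tool_rot: [[0.989, -0.151, -0.003], [-0.151, -0.989, 0.002], [-0.003, -0.001, -1.0]]
ft_force: [0.7, 0.1, 0.6]
finger_gap: 0.0938
```

```bash

python3 -m creep '{"delta_pos":[[0,0,-0.018],[0,0,-0.018],[0,0,-0.018],[0,0,-0.018],[0,0,-0.018]],"twist":[[0,0,0.0],[0,0,0],[0,0,0],[0,0,0],[0,0,0]]}' 1
python3 -m creep '{"delta_pos":[[0,0,0],[0,0,0],[0,0,0],[0,0,0]],"twist":[[0,0,0],[0,0,0],[0,0,0],[0,0,0]]}'
```

```text
time_s: 16.82
eef_pos: [0.4398, -0.2027, 0.0227]
tool_rot: [[0.989, -0.149, 0.002], [-0.149, -0.989, -0.001], [0.002, 0.001, -1.0]]
ft_force: [0.3, -0.3, -0.2]
finger_gap: 0.064
time_s: 17.15
eef_pos: [0.4386, -0.2021, 0.0217]
tool_rot: [[0.989, -0.149, -0.001], [-0.149, -0.989, 0.0], [-0.001, -0.0, -1.0]]
ft_force: [-2.0, 0.2, 3.9]
finger_gap: 0.0447
```

```bash

python3 -m creep '{"delta_pos":[[0,0,0.08],[0,0,0.18],[0,0,0.28],[0,0,0.38],[0,0,0.38]],"twist":[[0,0,0.0],[0,0,0],[0,0,0],[0,0,0],[0,0,-0.03]]}'
python3 -m creep '{"delta_pos":[[0,0.05,0],[0,0.1,0],[0,0.15,0],[0,0.2,0],[0,0.25,0]],"twist":[[0,0,-0.19],[0,0,-0.19],[0,0,-0.19],[0,0,-0.19],[0,0,-0.19]]}'
python3 -m creep '{"delta_pos":[[0,0.03,0],[0,0.03,0],[0,0.03,0],[0,0.03,0],[0,0.03,0]],"twist":[[0,0,-0.19],[0,0,-0.19],[0,0,-0.19],[0,0,-0.19],[0,0,-0.19]]}'
python3 -m creep '{"delta_pos":[[0,0,0],[0,0,0],[0,0,0],[0,0,0]],"twist":[[0,0,-0.03],[0,0,-0.06],[0,0,-0.06],[0,0,-0.06]]}'
python3 - <<'E'
from h import *
st,im=snap('wrist','wr13')
R=st['tool_rot'];print(st['eef_pos'],np.degrees(np.arctan2(R[1,0],R[0,0])),st['finger_gap'])
E
```

```text
time_s: 17.57
eef_pos: [0.4427, -0.2045, 0.1414]
tool_rot: [[0.97, -0.243, 0.01], [-0.243, -0.97, -0.006], [0.011, 0.004, -1.0]]
ft_force: [1.9, -0.9, -1.2]
finger_gap: 0.0445
time_s: 17.98
eef_pos: [0.4382, -0.1261, 0.1347]
tool_rot: [[0.662, -0.749, -0.001], [-0.749, -0.662, 0.001], [-0.002, 0.0, -1.0]]
ft_force: [0.7, 0.2, -2.7]
finger_gap: 0.0446
time_s: 18.4
eef_pos: [0.4383, -0.1175, 0.1347]
tool_rot: [[0.127, -0.992, -0.001], [-0.992, -0.127, 0.001], [-0.001, 0.001, -1.0]]
ft_force: [0.2, -0.1, -1.9]
finger_gap: 0.0449
time_s: 18.73
eef_pos: [0.4384, -0.1178, 0.1349]
tool_rot: [[-0.053, -0.999, -0.001], [-0.999, 0.053, 0.001], [-0.001, 0.001, -1.0]]
ft_force: [0.5, 0.2, -2.8]
finger_gap: 0.0446
[ 0.43842359 -0.1177909   0.13486725] -93.04765966538059 0.04460623761148205
```

View pics/wr13.png

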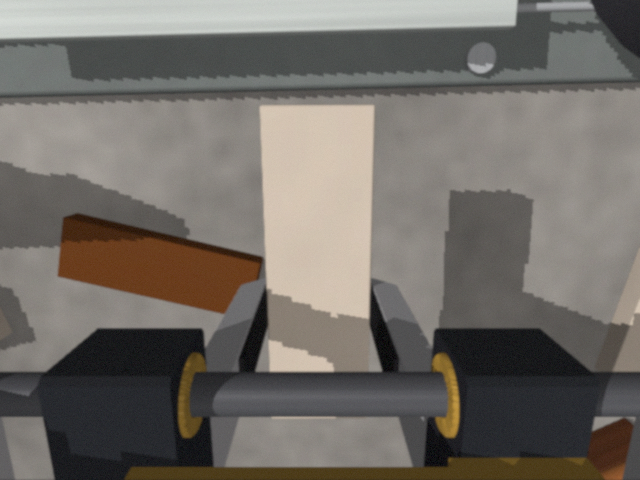

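```bash
cat >> h.py <<'E'
def held(st,zg=.0217,off=85):
    R=np.array(st['tool_rot']);p=np.array(st['eef_pos']);r=[]
    for f,s in((off,22.5),(off,-22.5),(20,22.5),(20,-22.5)):
        r.append(proj('wrist',p+R@np.array([s/1000,-f/1000,zg-.018]),st).round(1))
    return r
E
python3 - <<'E'
from h import *
print(held(status.read_state()))
E
```

```text
[array([376.5, 103.5]), array([259.6, 103.5]), array([371.2, 265.2]), array([265. , 265.2])]
```

```bash

python3 -m creep '{"delta_pos":[[0.07,0,0],[0.15,0,-0.03],[0.232,0,-0.06],[0.232,0,-0.1],[0.232,0,-0.1]],"twist":[[0,0,0.0075],[0,0,0.0075],[0,0,0.0075],[0,0,0.0075],[0,0,0.0075]]}'
python3 -m creep '{"delta_pos":[[0,0,0],[0,0,0],[0,0,0]],"twist":[[0,0,0],[0,0,0],[0,0,0]]}'
python3 - <<'E'
from h import *
st,im=snap('wrist','wr14')
R=st['tool_rot'];print(st['eef_pos'],np.degrees(np.arctan2(R[1,0],R[0,0])),st['finger_gap'],held(st))
o=np.array([.694,-.0864]);th=np.radians(-1.7)
C=lambda cx,cy,cz:proj('wrist',[*(o+np.array([[np.cos(th),-np.sin(th)],[np.sin(th),np.cos(th)]])@[cx,cy]),cz],st).round(1)
print(C(-.07,-.037-.037,.072),C(-.07,0,.072),C(-.125,-.151,.05),C(-.05,-.037,.082))
E
```

```text
time_s: 19.2
eef_pos: [0.5072, -0.1173, 0.1029]
tool_rot: [[-0.03, -1.0, -0.005], [-1.0, 0.03, 0.002], [-0.002, 0.005, -1.0]]
ft_force: [-0.7, -0.2, -2.7]
finger_gap: 0.0447
time_s: 19.45
eef_pos: [0.5081, -0.1182, 0.106]
tool_rot: [[-0.032, -0.999, 0.0], [-0.999, 0.032, -0.0], [0.0, -0.0, -1.0]]
ft_force: [-0.5, -0.2, -2.5]
finger_gap: 0.0442
[ 0.50807297 -0.11816766  0.10602818] -91.8258745605921 0.04421101539130026 [array([376.5, 103.5]), array([259.6, 103.5]), array([371.2, 265.2]), array([265. , 265.2])]
[401.1  38. ] [232.6  38.4] [534.9 162.7] [316.6 -22.1]
```

View pics/wr14.png

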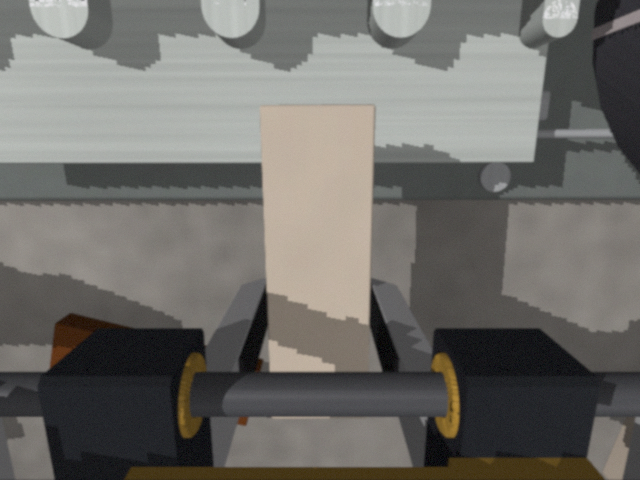

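```bash

python3 -m creep '{"delta_pos":[[0,0.002,-0.05],[0,0.002,-0.106],[0,0.002,-0.106],[0,0.002,-0.106],[0,0.002,-0.106]],"twist":[[0,0,0],[0,0,0],[0,0,0],[0,0,0],[0,0,0]]}'
python3 -m creep '{"delta_pos":[[0.03,-0.001,0],[0.06,-0.002,0],[0.09,-0.003,0],[0.12,-0.0035,0],[0.12,-0.0035,0]],"twist":[[0,0,0],[0,0,0],[0,0,0],[0,0,0],[0,0,0]]}'
```

```text
time_s: 19.92
eef_pos: [0.509, -0.1178, 0.0748]
tool_rot: [[-0.032, -0.999, 0.001], [-0.999, 0.032, -0.0], [0.0, -0.001, -1.0]]
ft_force: [0.6, 0.9, -2.9]
finger_gap: 0.0442
time_s: 20.33
eef_pos: [0.5476, -0.119, 0.0746]
tool_rot: [[-0.031, -1.0, 0.003], [-1.0, 0.031, -0.001], [0.001, -0.003, -1.0]]
ft_force: [0.0, -0.4, -2.3]
finger_gap: 0.0446
```

```bash

python3 -m creep '{"delta_pos":[[0.02,-0.0005,0],[0.04,-0.001,0],[0.06,-0.002,0],[0.08,-0.0025,0],[0.09,-0.003,0]],"twist":[[0,0,0],[0,0,0],[0,0,0],[0,0,0],[0,0,0]]}'
python3 -m creep '{"delta_pos":[[0.02,-0.0005,0],[0.04,-0.001,0],[0.06,-0.002,0],[0.075,-0.0025,0],[0.075,-0.003,0]],"twist":[[0,0,0],[0,0,0],[0,0,0],[0,0,0],[0,0,0]]}'
python3 - <<'E'
from h import *
st,im=snap('wrist','wr15')
E
```

```text
time_s: 20.75
eef_pos: [0.5726, -0.1196, 0.0738]
tool_rot: [[-0.032, -0.999, 0.001], [-0.999, 0.032, -0.0], [0.0, -0.001, -1.0]]
ft_force: [0.0, 0.1, -3.2]
finger_gap: 0.0446
time_s: 21.17
eef_pos: [0.5953, -0.1205, 0.074]
tool_rot: [[-0.032, -0.999, 0.001], [-0.999, 0.032, -0.0], [0.0, -0.001, -1.0]]
ft_force: [-0.5, 0.2, -1.5]
finger_gap: 0.0444
```

View pics/wr15.png

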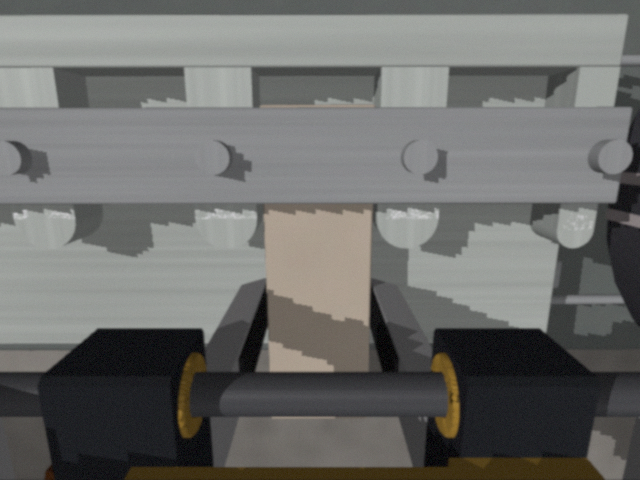

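```bash

python3 -m creep '{"delta_pos":[[0.013,-0.0005,0],[0.026,-0.001,0],[0.036,-0.001,0],[0.036,-0.001,0]],"twist":[[0,0,0],[0,0,0],[0,0,0],[0,0,0]]}'
python3 -m creep '{"delta_pos":[[0.003,0,0],[0.006,0,0],[0.008,0,0],[0.008,0,0]],"twist":[[0,0,0],[0,0,0],[0,0,0],[0,0,0]]}'
python3 - <<'E'
from h import *
st,im=snap('wrist','wr16')
E
```

```text
time_s: 21.55
eef_pos: [0.6056, -0.1208, 0.074]
tool_rot: [[-0.032, -0.999, 0.001], [-0.999, 0.032, -0.0], [0.0, -0.001, -1.0]]
ft_force: [0.3, -0.5, -3.7]
finger_gap: 0.0447
time_s: 21.88
eef_pos: [0.6073, -0.1207, 0.0738]
tool_rot: [[-0.032, -0.999, 0.0], [-0.999, 0.032, 0.0], [-0.0, -0.0, -1.0]]
ft_force: [0.3, 0.2, -2.0]
finger_gap: 0.0445
```

View pics/wr16.png

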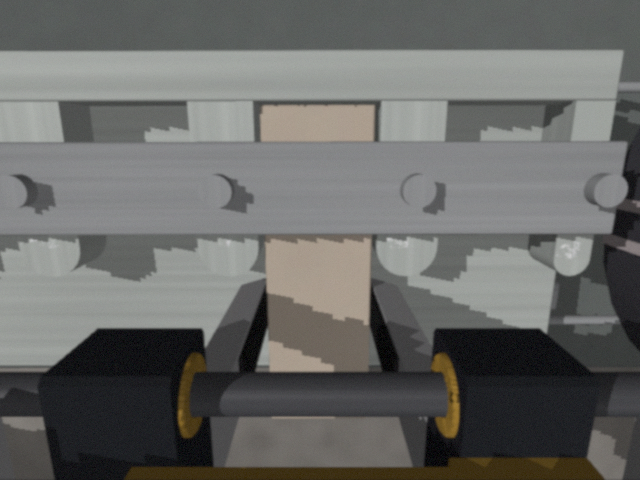

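```bash

python3 -m creep '{"delta_pos":[[0.004,0,0],[0.004,0,0],[0.004,0,0]],"twist":[[0,0,0],[0,0,0],[0,0,0]]}'
python3 -m creep '{"delta_pos":[[0.004,0,0],[0.004,0,0],[0.004,0,0]],"twist":[[0,0,0],[0,0,0],[0,0,0]]}'
```

```text
time_s: 22.18
eef_pos: [0.6083, -0.1206, 0.0737]
tool_rot: [[-0.032, -0.999, -0.0], [-0.999, 0.032, 0.0], [-0.0, 0.0, -1.0]]
ft_force: [-1.2, 0.9, -3.0]
finger_gap: 0.0445
time_s: 22.43
eef_pos: [0.6085, -0.1205, 0.0734]
tool_rot: [[-0.032, -0.999, -0.003], [-0.999, 0.032, 0.0], [-0.0, 0.003, -1.0]]
ft_force: [-4.1, 0.9, -1.5]
finger_gap: 0.0448
```

```bash

python3 -m creep '{"delta_pos":[[0,0,-0.004],[0,0,-0.004],[0,0,-0.004]],"twist":[[0,0,0],[0,0,0],[0,0,0]]}'
python3 -m creep '{"delta_pos":[[0,0,0],[0,0,0],[0,0,0],[0,0,0.03],[0,0,0.1]],"twist":[[0,0,0],[0,0,0],[0,0,0],[0,0,0],[0,0,0]]}' -0.2
python3 -m creep '{"delta_pos":[[-0.08,0,0.14],[-0.2,0,0.28],[-0.25,0,0.4],[-0.25,0,0.45],[-0.25,0,0.45]],"twist":[[0,0,0],[0,0,0],[0,0,0],[0,0,0],[0,0,0]]}' 
python3 - <<'E'
from h import *
st,im=snap('wrist','wr17')
o=np.array([.694,-.0864]);th=np.radians(-1.7)
C=lambda cx,cy,cz:proj('wrist',[*(o+np.array([[np.cos(th),-np.sin(th)],[np.sin(th),np.cos(th)]])@[cx,cy]),cz],st).round(1)
print(C(-.14,-.037-.0225,.068),C(-.14,-.0145,.068))
E
```

```text
time_s: 22.68
eef_pos: [0.6085, -0.1205, 0.0722]
tool_rot: [[-0.032, -0.999, -0.003], [-0.999, 0.032, 0.0], [-0.0, 0.003, -1.0]]
ft_force: [-6.3, 0.9, -0.9]
finger_gap: 0.0446
time_s: 23.1
eef_pos: [0.6079, -0.12, 0.1006]
tool_rot: [[-0.032, -0.999, -0.005], [-0.999, 0.032, 0.002], [-0.002, 0.005, -1.0]]
ft_force: [-0.6, -0.1, -0.1]
finger_gap: 0.0565
time_s: 23.52
eef_pos: [0.538, -0.1223, 0.2472]
tool_rot: [[-0.032, -0.999, 0.015], [-0.999, 0.032, -0.006], [0.006, -0.015, -1.0]]
ft_force: [0.5, -0.3, 0.8]
finger_gap: 0.0566
[339.3 213.6] [286.  213.8]
```

View pics/wr17.png

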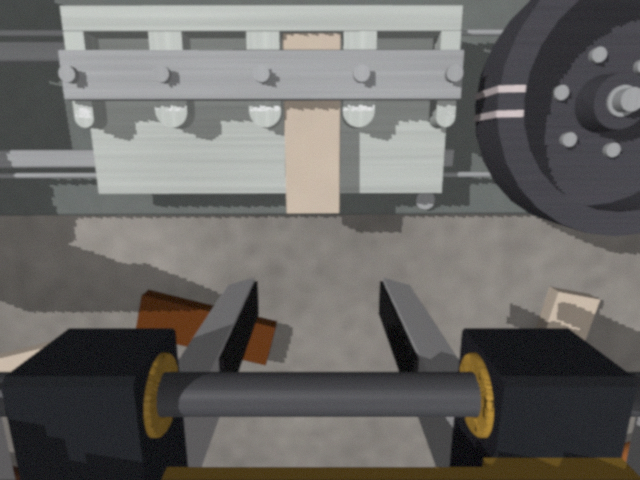

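```bash

python3 -m creep '{"delta_pos":[[-0.1,-0.1,0],[-0.2,-0.25,0],[-0.3,-0.4,-0.05],[-0.4,-0.55,-0.1],[-0.533,-0.8,-0.15]],"twist":[[0,0,-0.02],[0,0,-0.04],[0,0,-0.063],[0,0,-0.063],[0,0,-0.063]]}' -1
python3 -m creep '{"delta_pos":[[-0.12,-0.25,-0.05],[-0.12,-0.25,-0.05],[-0.12,-0.25,-0.05],[-0.12,-0.25,-0.05],[-0.12,-0.25,-0.05]],"twist":[[0,0,0],[0,0,0],[0,0,0],[0,0,0],[0,0,0]]}' 
python3 - <<'E'
from h import *
st,im=snap('wrist','wr18')
R=st['tool_rot'];print(st['eef_pos'],np.degrees(np.arctan2(R[1,0],R[0,0])))
for s in slips('wrist',im,st): print(s)
E
```

```text
time_s: 23.98
eef_pos: [0.4154, -0.2881, 0.2085]
tool_rot: [[-0.227, -0.974, -0.001], [-0.974, 0.227, 0.001], [-0.001, 0.001, -1.0]]
ft_force: [0.2, 0.2, 0.5]
finger_gap: 0.0862
time_s: 24.4
eef_pos: [0.3807, -0.3621, 0.1938]
tool_rot: [[-0.229, -0.974, -0.001], [-0.974, 0.229, 0.002], [-0.002, 0.001, -1.0]]
ft_force: [-0.2, -0.5, -0.1]
finger_gap: 0.094
[ 0.38069286 -0.36208711  0.19383717] -103.21428099570204
(array([328., 217.]), array([ 384.2, -371.3]), array([ 43. , 137.9]), 167.3)
```

View pics/wr18.png

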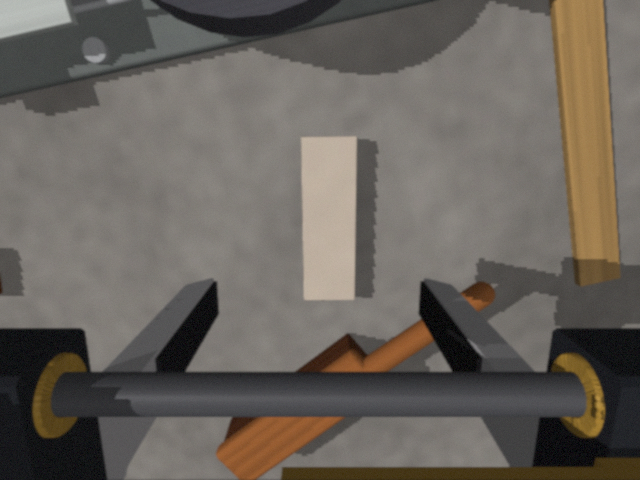

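```bash

python3 - <<'E'
from h import *
st=status.read_state()
for p in[(485,293),(365,362),(350,338)]:print(p,ray('wrist',*p,st,.025).round(3),ray('wrist',*p,st,.05).round(3))
E
```

```text
(485, 293) [ 0.295 -0.489  0.025] [ 0.306 -0.48   0.05 ]
(365, 362) [ 0.254 -0.375  0.025] [ 0.268 -0.375  0.05 ]
(350, 338) [ 0.28  -0.367  0.025] [ 0.293 -0.367  0.05 ]
```

```bash

python3 -m creep '{"delta_pos":[[-0.037,-0.02,-0.1],[-0.037,-0.02,-0.22],[-0.037,-0.02,-0.34],[-0.037,-0.02,-0.46],[-0.037,-0.02,-0.55]],"twist":[[0,0,0.003],[0,0,0.003],[0,0,0.003],[0,0,0.003],[0,0,0.003]]}' 
python3 -m creep '{"delta_pos":[[0,0,0],[0,0,0],[0,0,0]],"twist":[[0,0,0],[0,0,0],[0,0,0]]}'
```

```text
time_s: 24.87
eef_pos: [0.3701, -0.3658, 0.0274]
tool_rot: [[-0.216, -0.976, -0.001], [-0.976, 0.216, 0.002], [-0.002, 0.001, -1.0]]
ft_force: [-0.0, -0.2, 0.3]
finger_gap: 0.0939
time_s: 25.12
eef_pos: [0.3713, -0.369, 0.0315]
tool_rot: [[-0.217, -0.976, 0.002], [-0.976, 0.217, -0.002], [0.002, -0.002, -1.0]]
ft_force: [0.4, -0.6, 0.3]
finger_gap: 0.0942
```

```bash

python3 -m creep '{"delta_pos":[[-0.004,0.002,-0.034],[-0.004,0.002,-0.034],[-0.004,0.002,-0.034],[-0.004,0.002,-0.034],[-0.004,0.002,-0.034]],"twist":[[0,0,0],[0,0,0],[0,0,0],[0,0,0],[0,0,0]]}' 1
python3 -m creep '{"delta_pos":[[0,0,0],[0,0,0],[0,0,0],[0,0,0]],"twist":[[0,0,0],[0,0,0],[0,0,0],[0,0,0]]}'
```

```text
time_s: 25.53
eef_pos: [0.3687, -0.3684, 0.0202]
tool_rot: [[-0.219, -0.976, 0.001], [-0.976, 0.219, -0.001], [0.001, -0.001, -1.0]]
ft_force: [-0.2, 0.6, -0.5]
finger_gap: 0.0642
time_s: 25.87
eef_pos: [0.3685, -0.3681, 0.0197]
tool_rot: [[-0.219, -0.976, 0.0], [-0.976, 0.219, -0.0], [0.0, -0.0, -1.0]]
ft_force: [-0.9, -0.5, 1.9]
finger_gap: 0.0445
```

```bash

python3 -m creep '{"delta_pos":[[0,0,0.08],[0,0,0.18],[0,0,0.28],[0,0.05,0.37],[0.03,0.1,0.37]],"twist":[[0,0,0.0],[0,0,0],[0,0,0],[0,0,0],[0,0,0.02]]}'
python3 -m creep '{"delta_pos":[[0.09,0.1,0],[0.17,0.2,0],[0.25,0.3,0],[0.33,0.4,0],[0.428,0.487,0]],"twist":[[0,0,0.02],[0,0,0.04],[0,0,0.04],[0,0,0.04],[0,0,0.04]]}'
python3 -m creep '{"delta_pos":[[0,0,0],[0,0,0],[0,0,0]],"twist":[[0,0,0],[0,0,0],[0,0,0]]}'
python3 - <<'E'
from h import *
st,im=snap('wrist','wr19')
R=st['tool_rot'];print(st['eef_pos'],np.degrees(np.arctan2(R[1,0],R[0,0])),st['finger_gap'])
E
```

```text
time_s: 26.28
eef_pos: [0.379, -0.3413, 0.136]
tool_rot: [[-0.158, -0.987, 0.006], [-0.987, 0.158, -0.008], [0.007, -0.007, -1.0]]
ft_force: [1.5, -0.2, -2.2]
finger_gap: 0.0447
time_s: 26.7
eef_pos: [0.5049, -0.1892, 0.1293]
tool_rot: [[-0.032, -0.999, -0.003], [-0.999, 0.032, 0.002], [-0.002, 0.003, -1.0]]
ft_force: [0.9, -1.0, -2.2]
finger_gap: 0.0447
time_s: 26.95
eef_pos: [0.505, -0.1914, 0.1295]
tool_rot: [[-0.031, -1.0, -0.002], [-1.0, 0.031, 0.001], [-0.001, 0.002, -1.0]]
ft_force: [-0.3, 0.2, -3.3]
finger_gap: 0.0448
[ 0.50499336 -0.19136381  0.12954404] -91.76773231459514 0.04478924034071192
```

View pics/wr19.png

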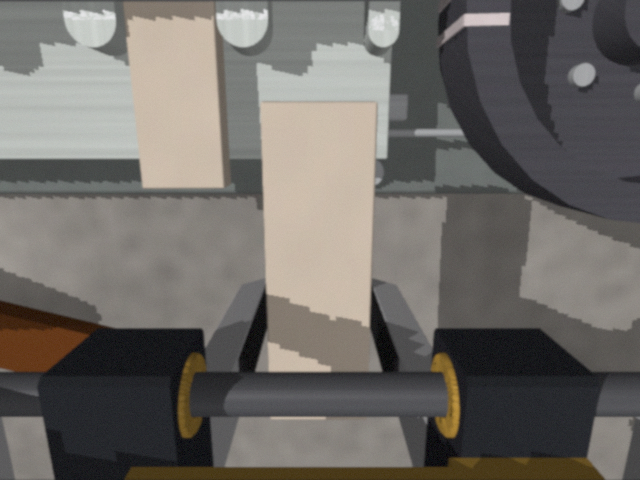

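```bash

python3 -m creep '{"delta_pos":[[0,0,-0.06],[0,0,-0.12],[0,0,-0.12],[0,0,-0.12]],"twist":[[0,0,0],[0,0,0],[0,0,0],[0,0,0]]}'
python3 - <<'E'
from h import *
st,im=snap('wrist','wr20')
print(st['eef_pos'])
o=np.array([.694,-.0864]);th=np.radians(-1.7)
C=lambda cx,cy,cz:proj('wrist',[*(o+np.array([[np.cos(th),-np.sin(th)],[np.sin(th),np.cos(th)]])@[cx,cy]),cz],st).round(1)
print(C(-.07,-.074,.072),C(-.07,-.143,.072),C(-.125,-.151,.05),C(-.125,-.111,.05),held(st,.0197,86))
E
```

```text
time_s: 27.33
eef_pos: [0.5037, -0.1922, 0.0932]
tool_rot: [[-0.034, -0.999, -0.004], [-0.999, 0.034, 0.002], [-0.002, 0.004, -1.0]]
ft_force: [0.4, -0.1, -3.1]
finger_gap: 0.0447
[ 0.50374984 -0.19221092  0.09324854]
[224.9  24.7] [394.6  23.8] [398.2 159.4] [316.8 159.8] [array([377.3, 100.2]), array([258.8, 100.2]), array([371.8, 266.6]), array([264.4, 266.6])]
```

View pics/wr20.png

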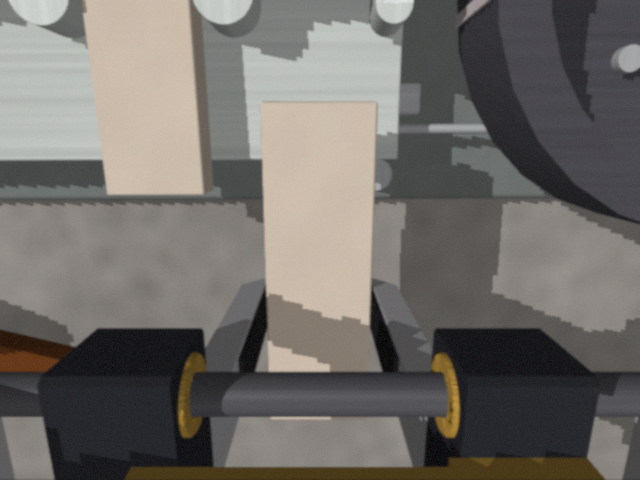

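```bash

python3 -m creep '{"delta_pos":[[0,0.002,-0.03],[0,0.002,-0.072],[0,0.002,-0.072],[0,0.002,-0.072]],"twist":[[0,0,0],[0,0,0],[0,0,0],[0,0,0]]}'
python3 -m creep '{"delta_pos":[[0.03,-0.001,0],[0.06,-0.002,0],[0.09,-0.003,0],[0.13,-0.0035,0],[0.13,-0.0035,0]],"twist":[[0,0,0],[0,0,0],[0,0,0],[0,0,0],[0,0,0]]}'
```

```text
time_s: 27.72
eef_pos: [0.5054, -0.1912, 0.0728]
tool_rot: [[-0.032, -0.999, -0.001], [-0.999, 0.032, 0.0], [-0.0, 0.001, -1.0]]
ft_force: [0.4, 0.1, -3.2]
finger_gap: 0.0447
time_s: 28.13
eef_pos: [0.5485, -0.193, 0.0742]
tool_rot: [[-0.031, -1.0, 0.005], [-1.0, 0.031, -0.002], [0.002, -0.005, -1.0]]
ft_force: [0.2, -1.1, -2.5]
finger_gap: 0.0449
```

```bash

python3 -m creep '{"delta_pos":[[0,0,-0.003],[0,0,-0.003]],"twist":[[0,0,0],[0,0,0]]}'
python3 -m creep '{"delta_pos":[[0.02,-0.0005,0],[0.04,-0.001,0],[0.06,-0.002,0],[0.08,-0.0025,0],[0.09,-0.003,0]],"twist":[[0,0,0],[0,0,0],[0,0,0],[0,0,0],[0,0,0]]}'
```

```text
time_s: 28.3
eef_pos: [0.5447, -0.1921, 0.0718]
tool_rot: [[-0.031, -1.0, -0.001], [-1.0, 0.031, 0.0], [-0.0, 0.001, -1.0]]
ft_force: [-0.2, 0.1, -3.2]
finger_gap: 0.045
time_s: 28.72
eef_pos: [0.5731, -0.1934, 0.0723]
tool_rot: [[-0.032, -0.999, 0.001], [-0.999, 0.032, -0.0], [0.0, -0.001, -1.0]]
ft_force: [-0.7, 0.5, -2.7]
finger_gap: 0.0446
```

```bash

python3 -m creep '{"delta_pos":[[0.02,-0.0005,0],[0.04,-0.001,0],[0.06,-0.002,0],[0.08,-0.0025,0],[0.1,-0.003,0]],"twist":[[0,0,0],[0,0,0],[0,0,0],[0,0,0],[0,0,0]]}'
python3 -m creep '{"delta_pos":[[0.002,0,0],[0.004,0,0],[0.004,0,0]],"twist":[[0,0,0],[0,0,0],[0,0,0]]}'
python3 -m creep '{"delta_pos":[[0.004,0,0],[0.004,0,0],[0.004,0,0]],"twist":[[0,0,0],[0,0,0],[0,0,0]]}'
```

```text
time_s: 29.13
eef_pos: [0.6025, -0.1941, 0.072]
tool_rot: [[-0.032, -0.999, -0.0], [-0.999, 0.032, 0.0], [-0.0, 0.0, -1.0]]
ft_force: [-0.1, 0.9, -2.7]
finger_gap: 0.045
time_s: 29.38
eef_pos: [0.6029, -0.194, 0.0719]
tool_rot: [[-0.032, -0.999, -0.001], [-0.999, 0.032, 0.0], [-0.0, 0.001, -1.0]]
ft_force: [-0.2, 0.3, -3.0]
finger_gap: 0.0443
time_s: 29.63
eef_pos: [0.6041, -0.1941, 0.0721]
tool_rot: [[-0.032, -0.999, -0.0], [-0.999, 0.032, 0.0], [-0.0, 0.0, -1.0]]
ft_force: [0.5, 0.1, -2.6]
finger_gap: 0.0447
```

```bash

python3 -m creep '{"delta_pos":[[0.004,0,0],[0.004,0,0],[0.004,0,0]],"twist":[[0,0,0],[0,0,0],[0,0,0]]}'
python3 -m creep '{"delta_pos":[[0.004,0,0],[0.004,0,0],[0.004,0,0]],"twist":[[0,0,0],[0,0,0],[0,0,0]]}'
```

```text
time_s: 29.88
eef_pos: [0.6051, -0.1941, 0.0719]
tool_rot: [[-0.032, -0.999, -0.001], [-0.999, 0.032, 0.0], [-0.0, 0.001, -1.0]]
ft_force: [-0.7, -0.5, -2.2]
finger_gap: 0.0446
time_s: 30.13
eef_pos: [0.6052, -0.1941, 0.0717]
tool_rot: [[-0.032, -0.999, -0.003], [-0.999, 0.032, 0.0], [-0.0, 0.003, -1.0]]
ft_force: [-5.9, 0.3, -1.3]
finger_gap: 0.0448
```

Contact with the back stop at x 0.605, as predicted. Lower slightly, release and retreat.

```bash

python3 -m creep '{"delta_pos":[[0,0,-0.005],[0,0,-0.005],[0,0,-0.005]],"twist":[[0,0,0],[0,0,0],[0,0,0]]}'
python3 -m creep '{"delta_pos":[[0,0,0],[0,0,0],[0,0,0],[0,0,0.03],[0,0,0.1]],"twist":[[0,0,0],[0,0,0],[0,0,0],[0,0,0],[0,0,0]]}' -0.2
python3 -m creep '{"delta_pos":[[-0.08,0,0.14],[-0.2,0.05,0.28],[-0.25,0.1,0.4],[-0.25,0.1,0.45],[-0.25,0.1,0.45]],"twist":[[0,0,0],[0,0,0],[0,0,0],[0,0,0],[0,0,0]]}' 
python3 - <<'E'
from h import *
st,im=snap('wrist','wr21')
o=np.array([.694,-.0864]);th=np.radians(-1.7)
C=lambda cx,cy,cz:proj('wrist',[*(o+np.array([[np.cos(th),-np.sin(th)],[np.sin(th),np.cos(th)]])@[cx,cy]),cz],st).round(1)
print(C(-.14,-.037,.068),C(-.14,-.111,.068))
snap('top','top21')
for s in slips('top',cv2.imread('pics/top21.png'),None,amin=150): print(s)
E
```

```text
time_s: 30.38
eef_pos: [0.6053, -0.1941, 0.0702]
tool_rot: [[-0.032, -0.999, -0.003], [-0.999, 0.032, 0.0], [-0.0, 0.003, -1.0]]
ft_force: [-5.4, -0.5, -0.2]
finger_gap: 0.0449
time_s: 30.8
eef_pos: [0.6049, -0.193, 0.0984]
tool_rot: [[-0.032, -0.999, -0.005], [-0.999, 0.032, 0.003], [-0.002, 0.005, -1.0]]
ft_force: [-0.5, -0.2, -0.6]
finger_gap: 0.0564
time_s: 31.22
eef_pos: [0.5348, -0.1648, 0.2454]
tool_rot: [[-0.031, -0.999, 0.015], [-0.999, 0.031, -0.007], [0.006, -0.015, -1.0]]
ft_force: [1.3, -0.6, 1.0]
finger_gap: 0.0565
[261.9 211.7] [350.1 211.5]
(array([ 6., 71.]), array([1068.7, 1035.6]), array([ 25.5, 150.1]), 0.6)
(array([492., 113.]), array([ 874.5, -587. ]), array([ 49.4, 100.6]), 151.2)
(array([269., 118.]), array([874.5, 146.1]), array([ 23.6, 121.9]), 6.5)
(array([461., 114.]), array([ 873.9, -485.9]), array([47.5, 99.2]), 52.1)
(array([  1., 140.]), array([ 811.9, 1026.2]), array([ 13.2, 153.4]), 5.1)
(array([252., 266.]), array([382.4, 200.9]), array([ 45. , 138.6]), 102.4)
```

View pics/wr21.png

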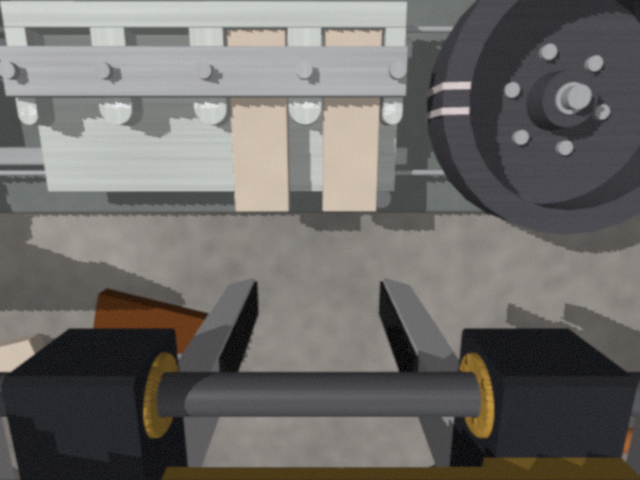

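View pics/top21.png

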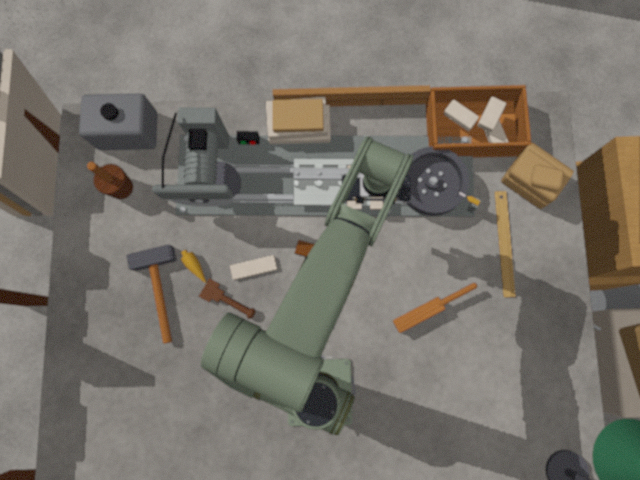

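```bash

python3 -m creep '{"delta_pos":[[-0.1,0.1,0],[-0.2,0.2,0],[-0.3,0.3,0],[-0.36,0.42,0],[-0.4,0.55,0]],"twist":[[0,0,0.19],[0,0,0.19],[0,0,0.19],[0,0,0.19],[0,0,0.19]]}' -1
python3 -m creep '{"delta_pos":[[-0.03,0.13,0],[-0.06,0.26,0],[-0.09,0.39,0],[-0.1,0.5,-0.1],[-0.1,0.6,-0.15]],"twist":[[0,0,0.19],[0,0,0.19],[0,0,0.19],[0,0,0.19],[0,0,0.19]]}'
python3 -m creep '{"delta_pos":[[0,0,0],[0,0,0],[0,0,0],[0,0,0],[0,0,0]],"twist":[[0,0,0.18],[0,0,0.18],[0,0,0.18],[0,0,0.18],[0,0,0.18]]}'
python3 - <<'E'
from h import *
st,im=snap('wrist','wr22')
R=st['tool_rot'];print(st['eef_pos'],np.degrees(np.arctan2(R[1,0],R[0,0])))
for s in slips('wrist',im,st): print(s)
E
```

```text
time_s: 31.73
eef_pos: [0.4091, 0.0017, 0.2338]
tool_rot: [[0.538, -0.843, -0.003], [-0.843, -0.538, 0.001], [-0.002, 0.002, -1.0]]
ft_force: [2.1, 0.9, 0.3]
finger_gap: 0.0865
time_s: 32.15
eef_pos: [0.3803, 0.1826, 0.1888]
tool_rot: [[0.92, -0.392, -0.001], [-0.392, -0.92, -0.0], [-0.001, 0.001, -1.0]]
ft_force: [-0.4, -0.8, -0.1]
finger_gap: 0.0938
time_s: 32.57
eef_pos: [0.381, 0.181, 0.189]
tool_rot: [[0.987, 0.162, -0.003], [0.162, -0.987, -0.001], [-0.003, 0.0, -1.0]]
ft_force: [0.8, -0.8, -0.1]
finger_gap: 0.0941
[0.38100899 0.1809697  0.18897563] 9.299508288333703
(array([283., 235.]), array([353.9, 166.5]), array([ 44.2, 139.1]), 102.2)
```

View pics/wr22.png

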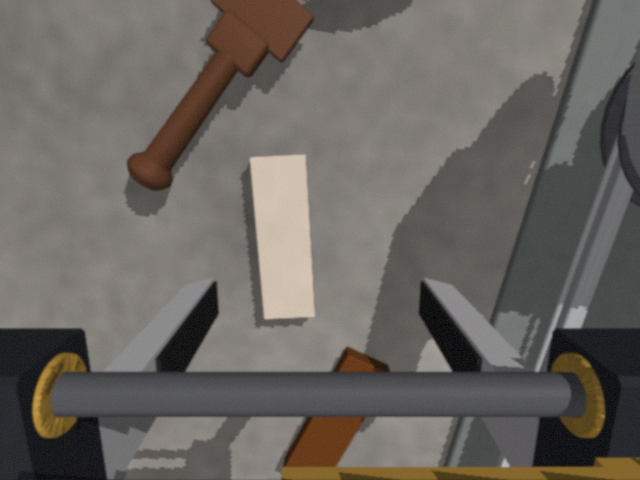

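```bash

python3 - <<'E'
from h import *
st=status.read_state()
for p in[(150,168),(140,188),(388,370),(347,348)]:print(p,ray('wrist',*p,st,.018).round(3))
E
```

```text
(150, 168) [0.24  0.208 0.018]
(140, 188) [0.233 0.191 0.018]
(388, 370) [0.465 0.062 0.018]
(347, 348) [0.424 0.077 0.018]
```

```bash

python3 -m creep '{"delta_pos":[[-0.08,-0.097,-0.03],[-0.08,-0.097,-0.13],[-0.08,-0.097,-0.25],[-0.08,-0.097,-0.37],[-0.08,-0.097,-0.48]],"twist":[[0,0,0.016],[0,0,0.016],[0,0,0.016],[0,0,0.016],[0,0,0.016]]}' 
python3 -m creep '{"delta_pos":[[0,0,-0.05],[0,0,-0.05],[0,0,-0.05]],"twist":[[0,0,0],[0,0,0],[0,0,0]]}'
python3 - <<'E'
from h import *
st,im=snap('wrist','wr23')
E
```

```text
time_s: 33.03
eef_pos: [0.357, 0.1515, 0.0445]
tool_rot: [[0.979, 0.203, -0.0], [0.203, -0.979, 0.0], [-0.0, -0.0, -1.0]]
ft_force: [0.2, 0.4, 0.2]
finger_gap: 0.0939
time_s: 33.28
eef_pos: [0.3564, 0.1515, 0.0304]
tool_rot: [[0.979, 0.204, -0.004], [0.204, -0.979, -0.001], [-0.004, -0.0, -1.0]]
ft_force: [-0.2, -0.9, -0.5]
finger_gap: 0.0943
```

View pics/wr23.png

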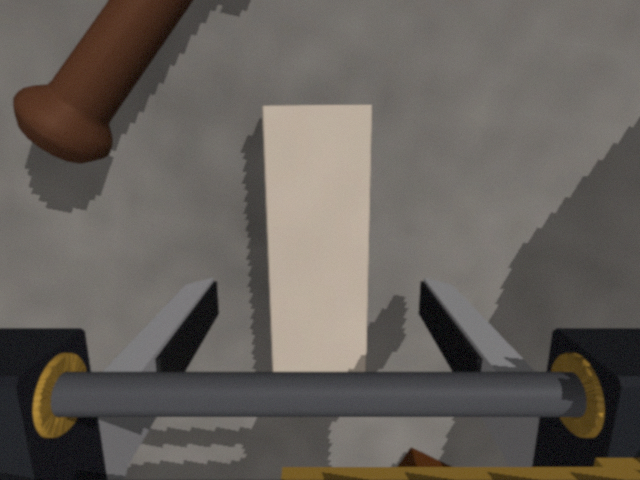

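Centred on the slip. Go down 9 mm and close.

```bash

python3 -m creep '{"delta_pos":[[0,0,-0.03],[0,0,-0.03],[0,0,-0.03],[0,0,-0.03],[0,0,-0.03]],"twist":[[0,0,0],[0,0,0],[0,0,0],[0,0,0],[0,0,0]]}' 1
python3 -m creep '{"delta_pos":[[0,0,0],[0,0,0],[0,0,0],[0,0,0]],"twist":[[0,0,0],[0,0,0],[0,0,0],[0,0,0]]}'
```

```text
time_s: 33.75
eef_pos: [0.3582, 0.152, 0.0231]
tool_rot: [[0.979, 0.205, 0.001], [0.205, -0.979, 0.0], [0.001, 0.0, -1.0]]
ft_force: [-0.3, 0.0, 0.7]
finger_gap: 0.0637
time_s: 34.08
eef_pos: [0.3572, 0.1517, 0.0227]
tool_rot: [[0.979, 0.206, -0.001], [0.206, -0.979, -0.0], [-0.001, 0.0, -1.0]]
ft_force: [-1.4, -1.0, 4.5]
finger_gap: 0.0445
```

```bash

python3 -m creep '{"delta_pos":[[0,0,0.08],[0,0,0.18],[0,0,0.28],[0,0,0.37],[0,-0.05,0.37]],"twist":[[0,0,0.0],[0,0,0],[0,0,0],[0,0,-0.03],[0,0,-0.07]]}'
python3 -m creep '{"delta_pos":[[0.05,-0.1,0],[0.1,-0.2,0],[0.13,-0.3,0],[0.16,-0.35,0],[0.17,-0.35,0]],"twist":[[0,0,-0.19],[0,0,-0.19],[0,0,-0.19],[0,0,-0.19],[0,0,-0.19]]}'
python3 -m creep '{"delta_pos":[[0.06,0,0],[0.1,0,0],[0.1,0,0],[0.1,0,0],[0.1,0,0]],"twist":[[0,0,-0.19],[0,0,-0.19],[0,0,-0.19],[0,0,-0.19],[0,0,-0.19]]}'
python3 -m creep '{"delta_pos":[[0,0,0],[0,0,0],[0,0,0],[0,0,0],[0,0,0]],"twist":[[0,0,-0.18],[0,0,-0.18],[0,0,-0.18],[0,0,-0.18],[0,0,-0.18]]}'
```

```text
time_s: 34.5
eef_pos: [0.3619, 0.1387, 0.1386]
tool_rot: [[1.0, -0.015, 0.011], [-0.015, -1.0, 0.003], [0.011, -0.003, -1.0]]
ft_force: [1.2, 0.4, -2.1]
finger_gap: 0.0445
time_s: 34.92
eef_pos: [0.4097, 0.0289, 0.1332]
tool_rot: [[0.814, -0.58, 0.001], [-0.58, -0.814, -0.002], [0.001, 0.001, -1.0]]
ft_force: [0.1, -0.1, -3.0]
finger_gap: 0.0448
time_s: 35.33
eef_pos: [0.438, 0.0318, 0.1325]
tool_rot: [[0.351, -0.936, -0.002], [-0.936, -0.351, 0.0], [-0.001, 0.002, -1.0]]
ft_force: [-0.2, -0.1, -3.6]
finger_gap: 0.0448
time_s: 35.75
eef_pos: [0.4377, 0.0319, 0.1325]
tool_rot: [[-0.205, -0.979, -0.002], [-0.979, 0.205, 0.0], [0.0, 0.002, -1.0]]
ft_force: [0.3, -0.9, -2.7]
finger_gap: 0.0444
```

```bash

python3 -m creep '{"delta_pos":[[0.05,-0.004,0],[0.12,-0.004,-0.03],[0.2,-0.004,-0.07],[0.245,-0.004,-0.11],[0.245,-0.004,-0.11]],"twist":[[0,0,0.03],[0,0,0.0556],[0,0,0.0556],[0,0,0.0556],[0,0,0.0556]]}'
python3 -m creep '{"delta_pos":[[0,0,0],[0,0,0],[0,0,0]],"twist":[[0,0,0],[0,0,0],[0,0,0]]}'
python3 - <<'E'
from h import *
st,im=snap('wrist','wr24')
R=st['tool_rot'];print(st['eef_pos'],np.degrees(np.arctan2(R[1,0],R[0,0])),st['finger_gap'])
o=np.array([.694,-.0864]);th=np.radians(-1.7)
C=lambda cx,cy,cz:proj('wrist',[*(o+np.array([[np.cos(th),-np.sin(th)],[np.sin(th),np.cos(th)]])@[cx,cy]),cz],st).round(1)
print(C(-.07,.074,.072),C(-.07,.143,.072),C(-.125,.151,.05),held(st,.0227,85))
E
```

```text
time_s: 36.17
eef_pos: [0.5124, 0.0306, 0.0977]
tool_rot: [[-0.027, -1.0, -0.003], [-1.0, 0.027, 0.0], [-0.0, 0.003, -1.0]]
ft_force: [-0.6, 0.4, -4.1]
finger_gap: 0.0445
time_s: 36.42
eef_pos: [0.5113, 0.0307, 0.1006]
tool_rot: [[-0.026, -1.0, -0.001], [-1.0, 0.026, 0.0], [-0.0, 0.001, -1.0]]
ft_force: [-0.4, 0.5, -3.0]
finger_gap: 0.0447
[0.51126971 0.03071831 0.10062454] -91.49898493896485 0.04470215311919506
[407.4  32.1] [245.3  31.5] [241.4 160.9] [array([376.1, 103.7]), array([260. , 103.7]), array([370.9, 264.5]), array([265.3, 264.5])]
```

View pics/wr24.png

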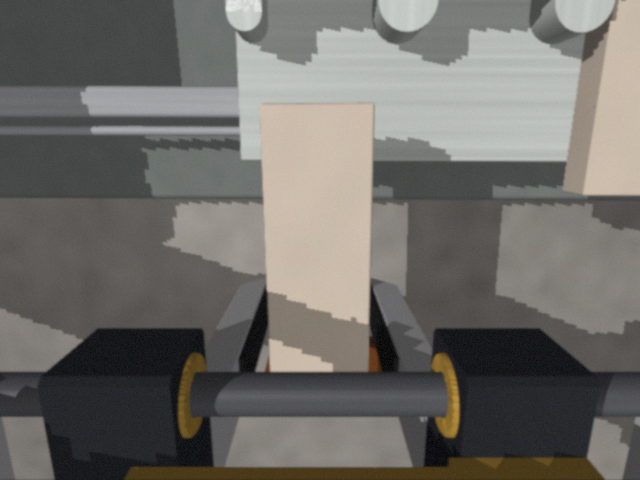

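```bash

python3 -m creep '{"delta_pos":[[0,0,-0.04],[0,0,-0.086],[0,0,-0.086],[0,0,-0.086]],"twist":[[0,0,-0.0015],[0,0,-0.0015],[0,0,-0.0015],[0,0,-0.0015]]}'
python3 -m creep '{"delta_pos":[[0.03,-0.001,0],[0.06,-0.002,0],[0.09,-0.003,0],[0.11,-0.0035,0],[0.11,-0.0035,0]],"twist":[[0,0,0],[0,0,0],[0,0,0],[0,0,0],[0,0,0]]}'
python3 -m creep '{"delta_pos":[[0,0,0],[0,0,0]],"twist":[[0,0,0],[0,0,0]]}'
```

```text
time_s: 36.8
eef_pos: [0.5111, 0.0307, 0.0747]
tool_rot: [[-0.031, -1.0, -0.001], [-1.0, 0.031, 0.0], [-0.0, 0.001, -1.0]]
ft_force: [-0.3, 0.3, -3.5]
finger_gap: 0.0452
time_s: 37.22
eef_pos: [0.5478, 0.0293, 0.0756]
tool_rot: [[-0.031, -1.0, 0.003], [-1.0, 0.031, -0.0], [0.0, -0.003, -1.0]]
ft_force: [-0.2, 1.4, -2.7]
finger_gap: 0.045
time_s: 37.38
eef_pos: [0.5449, 0.0296, 0.0745]
tool_rot: [[-0.031, -1.0, -0.001], [-1.0, 0.031, 0.0], [-0.0, 0.001, -1.0]]
ft_force: [-0.0, 0.3, -3.0]
finger_gap: 0.0449
```

```bash

python3 -m creep '{"delta_pos":[[0.02,-0.0005,0],[0.04,-0.001,0],[0.06,-0.002,0],[0.08,-0.0025,0],[0.1,-0.003,0]],"twist":[[0,0,0],[0,0,0],[0,0,0],[0,0,0],[0,0,0]]}'
python3 -m creep '{"delta_pos":[[0.02,-0.0005,0],[0.04,-0.001,0],[0.06,-0.002,0],[0.08,-0.0025,0],[0.09,-0.003,0]],"twist":[[0,0,0],[0,0,0],[0,0,0],[0,0,0],[0,0,0]]}'
python3 -m creep '{"delta_pos":[[0.008,0,0],[0.015,0,0],[0.015,0,0]],"twist":[[0,0,0],[0,0,0],[0,0,0]]}'
python3 -m creep '{"delta_pos":[[0.004,0,0],[0.004,0,0],[0.004,0,0]],"twist":[[0,0,0],[0,0,0],[0,0,0]]}'
```

```text
time_s: 37.8
eef_pos: [0.576, 0.0286, 0.0748]
tool_rot: [[-0.031, -1.0, 0.0], [-1.0, 0.031, -0.0], [0.0, -0.0, -1.0]]
ft_force: [-0.2, 0.8, -3.0]
finger_gap: 0.0445
time_s: 38.22
eef_pos: [0.6032, 0.0277, 0.0748]
tool_rot: [[-0.031, -1.0, 0.001], [-1.0, 0.031, -0.0], [0.0, -0.001, -1.0]]
ft_force: [0.1, 0.4, -3.3]
finger_gap: 0.0446
time_s: 38.47
eef_pos: [0.6069, 0.0278, 0.0747]
tool_rot: [[-0.031, -1.0, 0.0], [-1.0, 0.031, -0.0], [-0.0, -0.0, -1.0]]
ft_force: [-0.8, -0.5, -4.2]
finger_gap: 0.0447
time_s: 38.72
eef_pos: [0.6077, 0.0278, 0.0747]
tool_rot: [[-0.031, -1.0, -0.0], [-1.0, 0.031, 0.0], [-0.0, 0.0, -1.0]]
ft_force: [-0.6, -0.2, -3.5]
finger_gap: 0.0446
```

```bash

python3 -m creep '{"delta_pos":[[0.006,0,0],[0.01,0,0],[0.01,0,0]],"twist":[[0,0,0],[0,0,0],[0,0,0]]}'
python3 -m creep '{"delta_pos":[[0.004,0,0],[0.004,0,0],[0.004,0,0]],"twist":[[0,0,0],[0,0,0],[0,0,0]]}'
python3 -m creep '{"delta_pos":[[0.003,0,0],[0.003,0,0],[0.003,0,0]],"twist":[[0,0,0],[0,0,0],[0,0,0]]}'
```

```text
time_s: 38.97
eef_pos: [0.6112, 0.0277, 0.0749]
tool_rot: [[-0.031, -1.0, 0.0], [-1.0, 0.031, -0.0], [0.0, -0.0, -1.0]]
ft_force: [0.1, -0.8, -2.3]
finger_gap: 0.0448
time_s: 39.22
eef_pos: [0.6121, 0.0278, 0.0747]
tool_rot: [[-0.031, -1.0, -0.0], [-1.0, 0.031, -0.0], [0.0, 0.0, -1.0]]
ft_force: [0.1, -0.2, -2.9]
finger_gap: 0.0447
time_s: 39.47
eef_pos: [0.6122, 0.0278, 0.0745]
tool_rot: [[-0.031, -1.0, -0.002], [-1.0, 0.031, 0.0], [-0.0, 0.002, -1.0]]
ft_force: [-1.7, 0.1, -1.5]
finger_gap: 0.0446
```

```bash

python3 -m creep '{"delta_pos":[[0.004,0,0],[0.004,0,-0.003],[0.004,0,-0.006],[0.004,0,-0.006]],"twist":[[0,0,0],[0,0,0],[0,0,0],[0,0,0]]}'
python3 -m creep '{"delta_pos":[[0,0,0],[0,0,0],[0,0,0],[0,0,0.03],[0,0,0.1]],"twist":[[0,0,0],[0,0,0],[0,0,0],[0,0,0],[0,0,0]]}' -0.2
python3 -m creep '{"delta_pos":[[-0.08,0,0.14],[-0.2,-0.1,0.28],[-0.25,-0.2,0.4],[-0.25,-0.3,0.45],[-0.25,-0.35,0.45]],"twist":[[0,0,0],[0,0,0],[0,0,0],[0,0,0],[0,0,0]]}' 
python3 - <<'E'
from h import *
st,im=snap('wrist','wr25')
o=np.array([.694,-.0864]);th=np.radians(-1.7)
C=lambda cx,cy,cz:proj('wrist',[*(o+np.array([[np.cos(th),-np.sin(th)],[np.sin(th),np.cos(th)]])@[cx,cy]),cz],st).round(1)
print([C(-.14,y,.068) for y in(.111,-.037,-.111)])
snap('top','top25')
E
```

```text
time_s: 39.8
eef_pos: [0.6123, 0.0279, 0.0729]
tool_rot: [[-0.031, -1.0, -0.004], [-1.0, 0.031, 0.0], [-0.0, 0.004, -1.0]]
ft_force: [-6.8, 0.2, 2.0]
finger_gap: 0.0451
time_s: 40.22
eef_pos: [0.6122, 0.0279, 0.1009]
tool_rot: [[-0.031, -1.0, -0.005], [-1.0, 0.031, 0.001], [-0.0, 0.005, -1.0]]
ft_force: [-0.4, 0.3, -0.0]
finger_gap: 0.0564
time_s: 40.63
eef_pos: [0.5402, -0.0781, 0.2435]
tool_rot: [[-0.029, -1.0, 0.008], [-1.0, 0.029, -0.002], [0.002, -0.008, -1.0]]
ft_force: [0.7, 0.5, 1.3]
finger_gap: 0.0566
[array([189.2, 213.9]), array([366.4, 213.9]), array([454.8, 213.9])]
```

View pics/wr25.png

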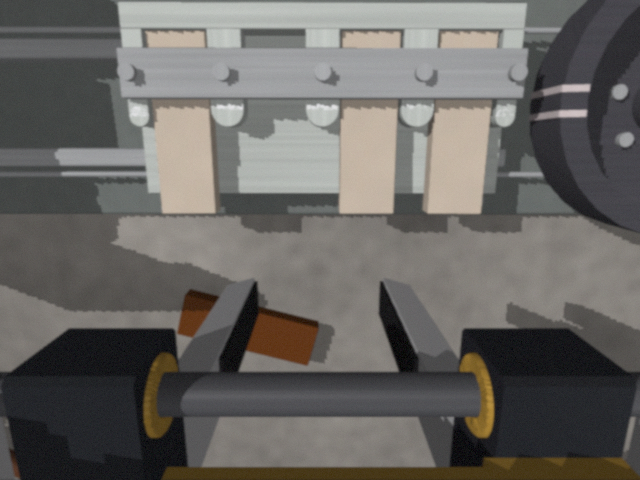

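View pics/top25.png

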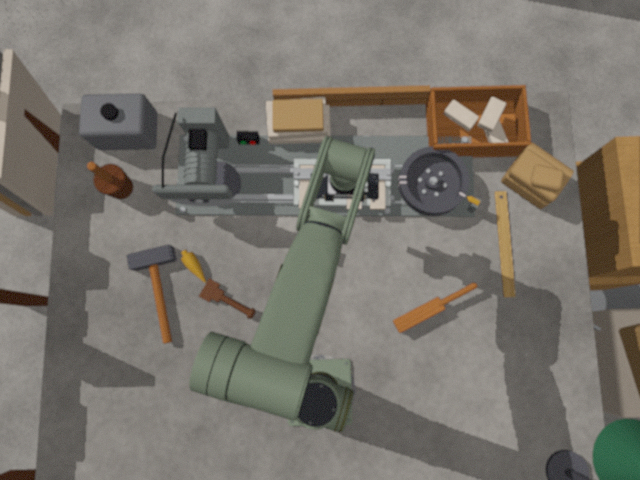

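```bash

python3 -m creep '{"delta_pos":[[-0.02,-0.13,0],[-0.02,-0.26,0],[-0.02,-0.39,0],[0,-0.52,0],[0,-0.6,0]],"twist":[[0,0,0.19],[0,0,0.19],[0,0,0.19],[0,0,0.19],[0,0,0.19]]}'
python3 -m creep '{"delta_pos":[[0,-0.1,0],[0.01,-0.23,-0.1],[0.016,-0.23,-0.2],[0.016,-0.23,-0.3],[0.016,-0.23,-0.38]],"twist":[[0,0,0.17],[0,0,0.17],[0,0,0.17],[0,0,0.17],[0,0,0.17]]}' 0
python3 -m creep '{"delta_pos":[[0,0,0],[0,0,0],[0,0,0]],"twist":[[0,0,0],[0,0,0],[0,0,0]]}'
python3 - <<'E'
from h import *
st,_=snap('wrist','wr26')
p=st['eef_pos'][:2];a=np.array([.633,-.3686]);v=p-a
print(p,np.hypot(*v),np.degrees(np.arctan2(*v[::-1])), np.degrees(np.arctan2(st['tool_rot'][1,0],st['tool_rot'][0,0])))
E
```

```text
time_s: 41.15
eef_pos: [0.5397, -0.2606, 0.2381]
tool_rot: [[0.54, -0.842, 0.001], [-0.842, -0.54, -0.002], [0.002, -0.0, -1.0]]
ft_force: [-0.1, 1.0, 0.0]
finger_gap: 0.0562
time_s: 41.57
eef_pos: [0.5433, -0.326, 0.121]
tool_rot: [[0.893, -0.451, -0.002], [-0.451, -0.893, 0.002], [-0.002, -0.001, -1.0]]
ft_force: [0.5, 0.2, -0.4]
finger_gap: 0.0474
time_s: 41.82
eef_pos: [0.5452, -0.3265, 0.1257]
tool_rot: [[0.891, -0.454, 0.002], [-0.454, -0.891, -0.002], [0.003, 0.0, -1.0]]
ft_force: [0.9, -0.2, 0.2]
finger_gap: 0.0472
[ 0.5452285  -0.32651835] 0.09733807986311054 154.38481910455468 -26.99339014620301
```

```bash

python3 -m creep '{"delta_pos":[[0,0,-0.08],[0,0,-0.16],[0,0,-0.16],[0,0,-0.16]],"twist":[[0,0,0.008],[0,0,0.008],[0,0,0.008],[0,0,0.008]]}'
python3 -m creep '{"delta_pos":[[0,0,0],[0,0,0],[0,0,0],[0,0,0],[0,0,0]],"twist":[[0,0,0],[0,0,0],[0,0,0],[0,0,0],[0,0,0]]}' 1
python3 - <<'E'
from h import *
st=status.read_state()
p=st['eef_pos'][:2];a=np.array([.633,-.3686]);v=p-a
print(p,st['eef_pos'][2],np.hypot(*v),np.degrees(np.arctan2(*v[::-1])),st['finger_gap'],np.degrees(np.arctan2(st['tool_rot'][1,0],st['tool_rot'][0,0])))
t0=np.arctan2(*v[::-1]);o=p
for k in range(1,11):
    t=t0+np.radians(5*k);q=a+np.hypot(*v)*np.array([np.cos(t),np.sin(t)])
    print(k,((q-o)/.3).round(3))
    if k==5:o=q
E
```

```text
time_s: 42.2
eef_pos: [0.5442, -0.326, 0.0767]
tool_rot: [[0.902, -0.431, 0.0], [-0.431, -0.902, 0.0], [-0.0, -0.0, -1.0]]
ft_force: [0.1, 0.2, -0.6]
finger_gap: 0.0469
time_s: 42.62
eef_pos: [0.5473, -0.3281, 0.0778]
tool_rot: [[0.902, -0.432, 0.008], [-0.432, -0.902, -0.005], [0.01, 0.001, -1.0]]
ft_force: [6.9, -2.7, -2.1]
finger_gap: 0.0204
[ 0.54732479 -0.3281251 ] 0.07781809767644655 0.09475473295845492 154.71289273467718 0.020411389272613906 -25.59659564803028
1 [-0.011 -0.025]
2 [-0.019 -0.052]
3 [-0.025 -0.079]
4 [-0.029 -0.106]
5 [-0.03  -0.133]
6 [ 0.001 -0.028]
7 [ 0.005 -0.055]
8 [ 0.01  -0.082]
9 [ 0.019 -0.108]
10 [ 0.029 -0.134]
```

```bash

python3 -m creep '{"delta_pos":[[-0.011,-0.025,0],[-0.019,-0.052,0],[-0.025,-0.079,0],[-0.029,-0.106,0],[-0.03,-0.133,0]],"twist":[[0,0,0.0278],[0,0,0.0556],[0,0,0.0833],[0,0,0.111],[0,0,0.139]]}'
python3 -m creep '{"delta_pos":[[0.001,-0.028,0],[0.005,-0.055,0],[0.01,-0.082,0],[0.019,-0.108,0],[0.029,-0.134,0]],"twist":[[0,0,0.0278],[0,0,0.0556],[0,0,0.0833],[0,0,0.111],[0,0,0.139]]}'
python3 -m creep '{"delta_pos":[[0,0,0],[0,0,0],[0,0,0]],"twist":[[0,0,0],[0,0,0],[0,0,0]]}'
python3 - <<'E'
from h import *
st,_=snap('wrist','wr27');snap('side','side27')
E
```

```text
time_s: 43.03
eef_pos: [0.5382, -0.3657, 0.0778]
tool_rot: [[1.0, -0.007, 0.007], [-0.007, -1.0, 0.001], [0.007, -0.001, -1.0]]
ft_force: [6.5, 4.2, 1.6]
finger_gap: 0.0209
time_s: 43.45
eef_pos: [0.5454, -0.406, 0.0778]
tool_rot: [[0.909, 0.416, 0.004], [0.416, -0.909, 0.001], [0.004, 0.0, -1.0]]
ft_force: [1.9, 1.8, 3.9]
finger_gap: 0.0209
time_s: 43.7
eef_pos: [0.5465, -0.4087, 0.0778]
tool_rot: [[0.911, 0.412, 0.007], [0.412, -0.911, -0.005], [0.004, 0.008, -1.0]]
ft_force: [5.1, -2.8, -1.7]
finger_gap: 0.0202
```

View pics/side27.png

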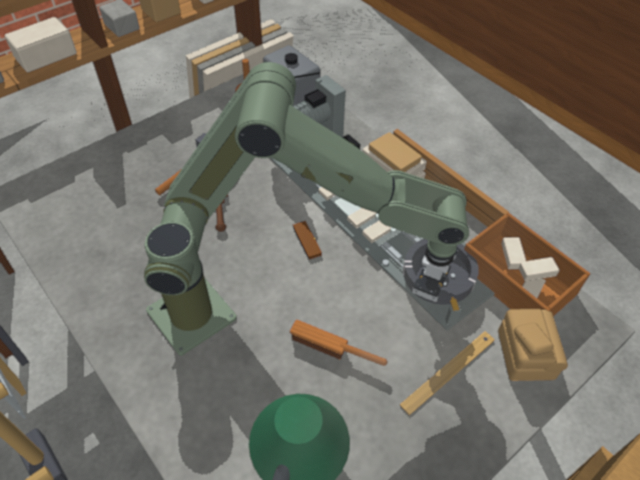

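```bash

python3 -m creep '{"delta_pos":[[0,0,0],[0,0,0],[0,0,0],[0,0,0.07],[0,0,0.15]],"twist":[[0,0,0],[0,0,0],[0,0,0],[0,0,0],[0,0,0]]}' 0
python3 -m creep '{"delta_pos":[[-0.01,0.05,0],[-0.02,0.1,0],[-0.02,0.15,0],[-0.018,0.2,0],[0,0.27,0]],"twist":[[0,0,-0.036],[0,0,-0.072],[0,0,-0.108],[0,0,-0.144],[0,0,-0.18]]}'
python3 -m creep '{"delta_pos":[[0,0,0],[0,0,0],[0,0,0]],"twist":[[0,0,-0.036],[0,0,-0.076],[0,0,-0.076]]}'
python3 - <<'E'
from h import *
st,_=snap('wrist','wr28')
p=st['eef_pos'][:2];a=np.array([.633,-.3686]);v=p-a
print(p,st['eef_pos'][2],np.hypot(*v),np.degrees(np.arctan2(*v[::-1])), np.degrees(np.arctan2(st['tool_rot'][1,0],st['tool_rot'][0,0])))
E
```

```text
time_s: 44.22
eef_pos: [0.5413, -0.4043, 0.118]
tool_rot: [[0.91, 0.415, -0.006], [0.415, -0.91, 0.005], [-0.003, -0.007, -1.0]]
ft_force: [0.7, -0.0, 0.6]
finger_gap: 0.0463
time_s: 44.63
eef_pos: [0.5423, -0.3252, 0.1206]
tool_rot: [[0.989, -0.145, -0.002], [-0.145, -0.989, 0.0], [-0.002, 0.0, -1.0]]
ft_force: [0.2, 0.3, -0.2]
finger_gap: 0.0466
time_s: 44.88
eef_pos: [0.5432, -0.3245, 0.1207]
tool_rot: [[0.929, -0.369, -0.001], [-0.369, -0.929, 0.001], [-0.001, -0.0, -1.0]]
ft_force: [-0.2, 0.4, 0.5]
finger_gap: 0.0467
[ 0.54324598 -0.32448577] 0.12069606230845235 0.10000924956862194 153.82581678312624 -21.65071841566589
```

View pics/wr28.png

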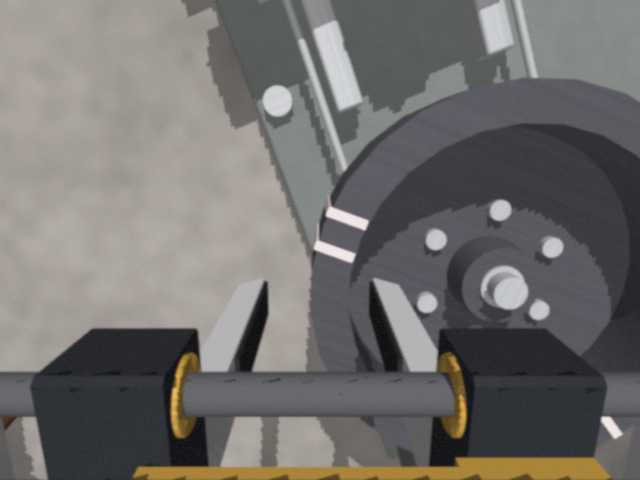

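```bash

python3 -m creep '{"delta_pos":[[0.01,-0.005,-0.07],[0.01,-0.005,-0.145],[0.01,-0.005,-0.145],[0.01,-0.005,-0.145]],"twist":[[0,0,-0.02],[0,0,-0.02],[0,0,-0.02],[0,0,-0.02]]}'
python3 -m creep '{"delta_pos":[[0,0,0],[0,0,0],[0,0,0],[0,0,0],[0,0,0]],"twist":[[0,0,0],[0,0,0],[0,0,0],[0,0,0],[0,0,0]]}' 1
python3 -m creep '{"delta_pos":[[-0.011,-0.025,0],[-0.019,-0.052,0],[-0.025,-0.079,0],[-0.029,-0.106,0],[-0.03,-0.133,0]],"twist":[[0,0,0.0278],[0,0,0.0556],[0,0,0.0833],[0,0,0.111],[0,0,0.139]]}'
python3 -m creep '{"delta_pos":[[0.001,-0.028,0],[0.005,-0.055,0],[0.01,-0.082,0],[0.019,-0.108,0],[0.029,-0.134,0]],"twist":[[0,0,0.0278],[0,0,0.0556],[0,0,0.0833],[0,0,0.111],[0,0,0.139]]}'
python3 -m creep '{"delta_pos":[[0,0,0],[0,0,0],[0,0,0]],"twist":[[0,0,0],[0,0,0],[0,0,0]]}'
```

```text
time_s: 45.27
eef_pos: [0.5451, -0.326, 0.0757]
tool_rot: [[0.906, -0.424, -0.004], [-0.424, -0.906, 0.003], [-0.005, -0.001, -1.0]]
ft_force: [0.6, -0.5, 0.2]
finger_gap: 0.047
time_s: 45.68
eef_pos: [0.5473, -0.3274, 0.0787]
tool_rot: [[0.905, -0.425, 0.002], [-0.425, -0.905, -0.001], [0.002, 0.0, -1.0]]
ft_force: [0.4, -0.3, 1.5]
finger_gap: 0.0207
time_s: 46.1
eef_pos: [0.5381, -0.3648, 0.0786]
tool_rot: [[1.0, 0.001, 0.001], [0.001, -1.0, 0.004], [0.001, -0.004, -1.0]]
ft_force: [-0.4, 6.2, 5.8]
finger_gap: 0.0211
time_s: 46.52
eef_pos: [0.5452, -0.4059, 0.0786]
tool_rot: [[0.906, 0.423, -0.003], [0.423, -0.906, 0.003], [-0.001, -0.004, -1.0]]
ft_force: [-4.2, 4.9, 6.7]
finger_gap: 0.0209
time_s: 46.77
eef_pos: [0.5463, -0.4088, 0.0787]
tool_rot: [[0.908, 0.419, 0.001], [0.419, -0.908, -0.004], [-0.001, 0.004, -1.0]]
ft_force: [-2.7, -5.1, 3.5]
finger_gap: 0.0204
```

```bash

python3 -m creep '{"delta_pos":[[0,0,0],[0,0,0],[0,0,0],[0,0,0.07],[0,0,0.15]],"twist":[[0,0,0],[0,0,0],[0,0,0],[0,0,0],[0,0,0]]}' 0
python3 -m creep '{"delta_pos":[[-0.01,0.05,0],[-0.02,0.1,0],[-0.02,0.15,0],[-0.018,0.2,0],[0.01,0.265,0]],"twist":[[0,0,-0.036],[0,0,-0.072],[0,0,-0.108],[0,0,-0.144],[0,0,-0.18]]}'
python3 -m creep '{"delta_pos":[[0,0,0],[0,0,0],[0,0,0]],"twist":[[0,0,-0.036],[0,0,-0.08],[0,0,-0.1]]}'
python3 - <<'E'
from h import *
st,_=snap('wrist','wr29');im=snap('top','top29')[1]
p=st['eef_pos'][:2];a=np.array([.633,-.3686]);v=p-a
print(p,st['eef_pos'][2],np.hypot(*v),np.degrees(np.arctan2(*v[::-1])), np.degrees(np.arctan2(st['tool_rot'][1,0],st['tool_rot'][0,0])))
_,im2=snap('side','side29')
cv2.imwrite('pics/side29z.png',cv2.resize(im2[220:330,380:500],None,fx=5,fy=5,interpolation=cv2.INTER_CUBIC))
E
```

```text
time_s: 47.18
eef_pos: [0.5447, -0.4041, 0.1191]
tool_rot: [[0.907, 0.421, -0.005], [0.421, -0.907, 0.006], [-0.002, -0.008, -1.0]]
ft_force: [0.1, -0.6, 0.4]
finger_gap: 0.0464
time_s: 47.6
eef_pos: [0.5482, -0.3263, 0.1217]
tool_rot: [[0.99, -0.138, -0.002], [-0.138, -0.99, 0.001], [-0.002, -0.001, -1.0]]
ft_force: [-0.1, -0.1, -0.4]
finger_gap: 0.047
time_s: 47.85
eef_pos: [0.5495, -0.3257, 0.1218]
tool_rot: [[0.901, -0.435, -0.001], [-0.435, -0.901, 0.001], [-0.001, -0.001, -1.0]]
ft_force: [0.9, 0.3, -0.4]
finger_gap: 0.0473
[ 0.5495368  -0.32566424] 0.12179966617232525 0.09385939117010532 152.77746626729936 -25.75996884995087
```

View pics/side29z.png

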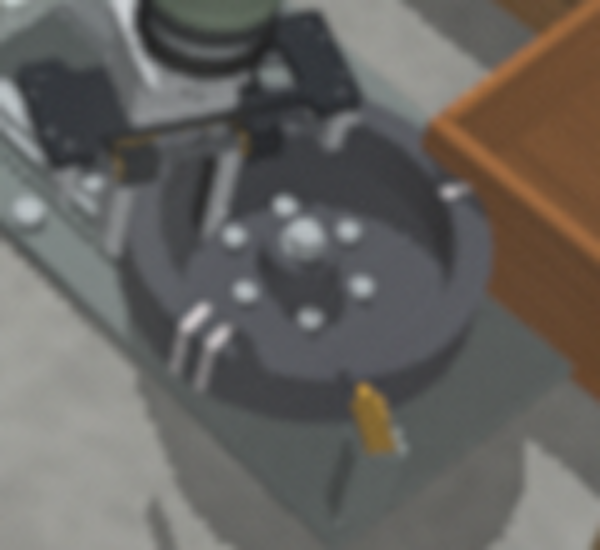

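View pics/wr29.png

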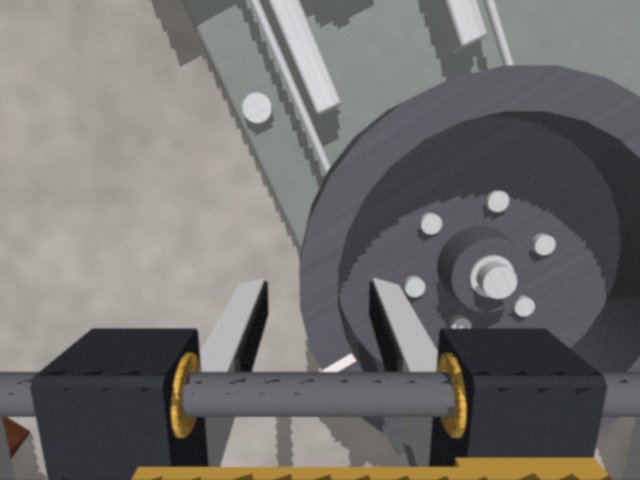

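```bash
python3 - <<'E'
from h import *
S=lambda u,v:ray('side',380+u/5-.4,220+v/5-.4,z=.084)[:2]
for a in([.6323,-.3699],[.633,-.3686]):
  ang=lambda q:np.degrees(np.arctan2(*(q-np.array(a))[::-1]))%360
  for p in[(193,320),(221,338),(207,329),(456,191)]: print(p,ang(S(*p)),np.linalg.norm(S(*p)-a))
E
```

```text
(193, 320) 183.21660224666383 0.09695600927737603
(221, 338) 194.49932703965453 0.09632955096577087
(207, 329) 188.85222241902255 0.0961740160701796
(456, 191) 336.149495908657 0.09796144384873255
(193, 320) 183.95449569260583 0.09773595565740367
(221, 338) 195.13701707650156 0.09733876431842793
(207, 329) 189.54682449093684 0.09707286377000417
(456, 191) 335.28759010985243 0.09785795061997694
```

```bash

python3 -m creep '{"delta_pos":[[-0.007,0.003,-0.07],[-0.007,0.003,-0.145],[-0.007,0.003,-0.145],[-0.007,0.003,-0.145]],"twist":[[0,0,0],[0,0,0],[0,0,0],[0,0,0]]}'
python3 -m creep '{"delta_pos":[[0,0,0],[0,0,0],[0,0,0],[0,0,0],[0,0,0]],"twist":[[0,0,0],[0,0,0],[0,0,0],[0,0,0],[0,0,0]]}' 1
python3 -m creep '{"delta_pos":[[-0.011,-0.025,0],[-0.019,-0.051,0],[-0.025,-0.077,0],[-0.029,-0.104,0],[-0.031,-0.131,0]],"twist":[[0,0,0.0272],[0,0,0.0544],[0,0,0.0817],[0,0,0.1089],[0,0,0.1361]]}'
python3 -m creep '{"delta_pos":[[0.001,-0.027,0],[0.004,-0.054,0],[0.01,-0.081,0],[0.018,-0.106,0],[0.028,-0.132,0]],"twist":[[0,0,0.0272],[0,0,0.0544],[0,0,0.0817],[0,0,0.1089],[0,0,0.1361]]}'
python3 -m creep '{"delta_pos":[[0,0,0],[0,0,0],[0,0,0]],"twist":[[0,0,0],[0,0,0],[0,0,0]]}'
python3 - <<'E'
from h import *
_,im2=snap('side','side30')
cv2.imwrite('pics/side30z.png',cv2.resize(im2[220:330,380:500],None,fx=5,fy=5,interpolation=cv2.INTER_CUBIC))
E
```

```text
time_s: 48.33
eef_pos: [0.546, -0.3253, 0.0772]
tool_rot: [[0.903, -0.43, -0.003], [-0.43, -0.903, 0.003], [-0.004, -0.001, -1.0]]
ft_force: [-0.1, -0.0, 0.6]
finger_gap: 0.0474
time_s: 48.75
eef_pos: [0.5477, -0.327, 0.0802]
tool_rot: [[0.903, -0.43, 0.001], [-0.43, -0.903, -0.001], [0.001, 0.001, -1.0]]
ft_force: [-0.4, 0.2, 1.9]
finger_gap: 0.0206
time_s: 49.17
eef_pos: [0.5384, -0.3617, 0.0801]
tool_rot: [[1.0, -0.013, -0.0], [-0.013, -1.0, 0.008], [-0.0, -0.008, -1.0]]
ft_force: [-2.0, 10.7, 8.8]
finger_gap: 0.0199
time_s: 49.58
eef_pos: [0.5439, -0.4025, 0.08]
tool_rot: [[0.915, 0.403, -0.007], [0.403, -0.915, 0.007], [-0.003, -0.009, -1.0]]
ft_force: [-9.2, 8.3, 11.5]
finger_gap: 0.0198
time_s: 49.83
eef_pos: [0.5449, -0.4051, 0.0801]
tool_rot: [[0.916, 0.4, -0.004], [0.4, -0.916, 0.001], [-0.003, -0.002, -1.0]]
ft_force: [-5.5, 2.4, 5.6]
finger_gap: 0.0204
```

View pics/side30z.png

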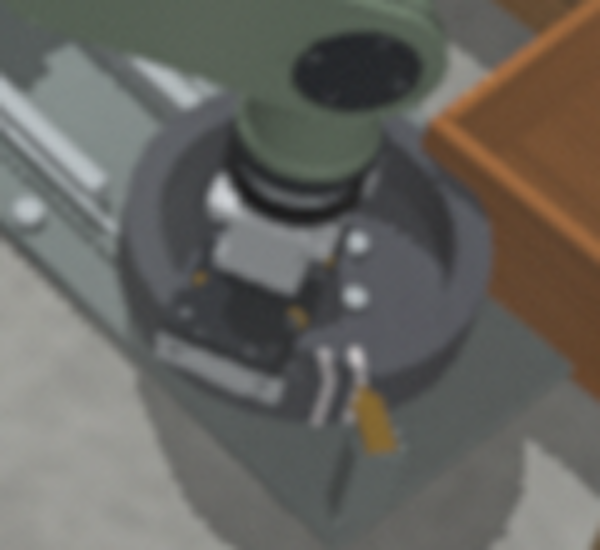

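```bash

python3 -m creep '{"delta_pos":[[0,0,0],[0,0,0],[0,0,0],[0,0,0.1],[0,0,0.25]],"twist":[[0,0,0],[0,0,0],[0,0,0],[0,0,0],[0,0,0]]}' 0
python3 -m creep '{"delta_pos":[[0.05,-0.1,0.1],[0.1,-0.2,0.2],[0.13,-0.27,0.25],[0.13,-0.27,0.25],[0.13,-0.27,0.25]],"twist":[[0,0,0],[0,0,0],[0,0,0],[0,0,0],[0,0,0]]}'
python3 -m creep '{"delta_pos":[[0,0,0],[0,0,0]],"twist":[[0,0,0],[0,0,0]]}'
python3 - <<'E'
from h import *
st,im=snap('wrist','wr31')
print(st['eef_pos'],proj('wrist',[.633,-.3686,.084],st),proj('wrist',[.575,-.467,.084],st))
E
```

```text
time_s: 50.3
eef_pos: [0.5434, -0.4025, 0.145]
tool_rot: [[0.917, 0.398, -0.009], [0.398, -0.917, 0.009], [-0.004, -0.011, -1.0]]
ft_force: [-0.4, -0.1, 0.2]
finger_gap: 0.0462
time_s: 50.72
eef_pos: [0.5861, -0.4881, 0.2269]
tool_rot: [[0.918, 0.397, 0.003], [0.397, -0.918, -0.002], [0.002, 0.003, -1.0]]
ft_force: [-0.3, 0.3, 0.3]
finger_gap: 0.0468
time_s: 50.88
eef_pos: [0.5844, -0.4845, 0.2229]
tool_rot: [[0.917, 0.399, -0.003], [0.399, -0.917, 0.004], [-0.001, -0.005, -1.0]]
ft_force: [0.1, 0.5, -0.5]
finger_gap: 0.0475
[ 0.58444231 -0.48452187  0.22293045] [446.66955445 118.10816762] [315.76557724 212.30615947]
```

View pics/wr31.png

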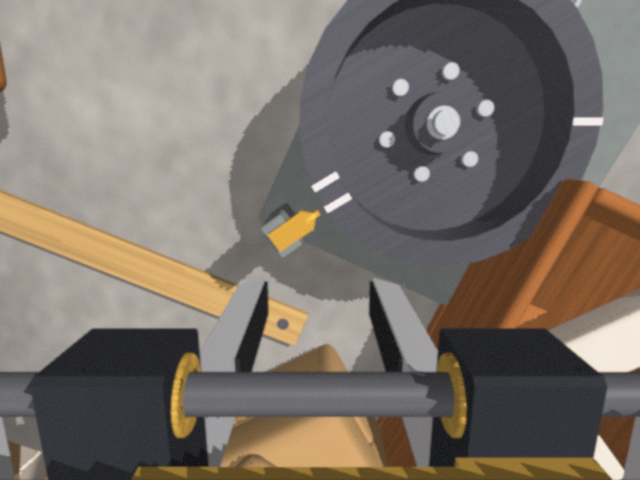

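```bash
python3 - <<'E'
from h import *
st=status.read_state()
def go(img,sp,R,pts):
    pass
for a in([.6323,-.3699],[.633,-.3686],[.6338,-.3673]):
  for p in[(326,182),(338,203),(318,212),(588,121.5)]:
    q=ray('wrist',*p,st,.084)[:2]-a;print(p,(np.degrees(np.arctan2(q[1],q[0]))%360).round(2),np.hypot(*q).round(4),end=' | ')
  print()
# rim circle fit
pts=[(301,90),(308,140),(330,190),(380,235),(430,256),(480,257),(530,240),(570,208),(595,165)]
w=np.array([ray('wrist',*p,st,.084)[:2] for p in pts])
A=np.c_[2*w,np.ones(len(w))];b=(w**2).sum(1);x=np.linalg.lstsq(A,b,rcond=None)[0];print(x[:2],np.sqrt(x[2]+x[:2]@x[:2]))
E
```

```text
(326, 182) 231.13 0.0945 | (338, 203) 241.91 0.0954 | (318, 212) 239.89 0.1112 | (588, 121.5) 22.72 0.1013 | 
(326, 182) 231.29 0.0959 | (338, 203) 241.91 0.0969 | (318, 212) 239.91 0.1127 | (588, 121.5) 22.19 0.1001 | 
(326, 182) 231.4 0.0974 | (338, 203) 241.85 0.0984 | (318, 212) 239.89 0.1143 | (588, 121.5) 21.67 0.0989 | 
[ 0.63913747 -0.3561461 ] 0.11121304999601983
```

```bash

python3 -m creep '{"delta_pos":[[-0.05,0.1,0],[-0.1,0.2,-0.1],[-0.136,0.26,-0.2],[-0.136,0.26,-0.32],[-0.136,0.26,-0.32]],"twist":[[0,0,0],[0,0,0],[0,0,0],[0,0,0],[0,0,0]]}'
python3 -m creep '{"delta_pos":[[0,0,0],[0,0,0]],"twist":[[0,0,0],[0,0,0]]}'
python3 -m creep '{"delta_pos":[[0,0,-0.08],[0,0,-0.15],[0,0,-0.15],[0,0,-0.15]],"twist":[[0,0,0],[0,0,0],[0,0,0],[0,0,0]]}'
python3 -m creep '{"delta_pos":[[0,0,0],[0,0,0],[0,0,0],[0,0,0],[0,0,0]],"twist":[[0,0,0],[0,0,0],[0,0,0],[0,0,0],[0,0,0]]}' 1
```

```text
time_s: 51.35
eef_pos: [0.5388, -0.4011, 0.1197]
tool_rot: [[0.917, 0.4, -0.014], [0.4, -0.917, 0.013], [-0.007, -0.018, -1.0]]
ft_force: [-1.0, 1.2, -1.0]
finger_gap: 0.0468
time_s: 51.52
eef_pos: [0.5454, -0.4092, 0.1312]
tool_rot: [[0.917, 0.398, 0.002], [0.398, -0.917, -0.002], [0.001, 0.002, -1.0]]
ft_force: [0.8, -0.6, 0.8]
finger_gap: 0.0467
time_s: 51.85
eef_pos: [0.5452, -0.4095, 0.086]
tool_rot: [[0.917, 0.398, 0.001], [0.398, -0.917, -0.001], [0.001, 0.001, -1.0]]
ft_force: [0.7, -0.6, 0.0]
finger_gap: 0.0472
time_s: 52.27
eef_pos: [0.5465, -0.4087, 0.0862]
tool_rot: [[0.917, 0.399, 0.005], [0.399, -0.917, -0.001], [0.004, 0.003, -1.0]]
ft_force: [3.8, 1.5, 2.0]
finger_gap: 0.0204
```

```bash

python3 -m creep '{"delta_pos":[[0.004,-0.009,0],[0.0075,-0.0177,0],[0.0075,-0.0177,0],[0.0075,-0.0177,0]],"twist":[[0,0,0.0095],[0,0,0.0189],[0,0,0.0189],[0,0,0.0189]]}'
python3 -m creep '{"delta_pos":[[0,0,0],[0,0,0],[0,0,0],[0,0,0.1],[0,0,0.25]],"twist":[[0,0,0],[0,0,0],[0,0,0],[0,0,0],[0,0,0]]}' 0
python3 -m creep '{"delta_pos":[[0.05,-0.1,0.1],[0.1,-0.2,0.2],[0.13,-0.25,0.25],[0.13,-0.25,0.25],[0.13,-0.25,0.25]],"twist":[[0,0,0],[0,0,0],[0,0,0],[0,0,0],[0,0,0]]}'
python3 -m creep '{"delta_pos":[[0,0,0],[0,0,0],[0,0,0]],"twist":[[0,0,0],[0,0,0],[0,0,0]]}'
python3 - <<'E'
from h import *
st,im=snap('wrist','wr32');np.save('st32.npy',st)
cv2.imwrite('pics/wr32z.png',cv2.resize(im[80:280,230:480],None,fx=3,fy=3,interpolation=cv2.INTER_CUBIC))
print(st['eef_pos'],proj('wrist',[.633,-.3686,.084],st),proj('wrist',[.575,-.467,.084],st))
E
```

```text
time_s: 52.6
eef_pos: [0.5476, -0.4107, 0.0862]
tool_rot: [[0.892, 0.453, 0.0], [0.453, -0.892, 0.005], [0.003, -0.004, -1.0]]
ft_force: [-1.5, 8.4, 6.6]
finger_gap: 0.0201
time_s: 53.02
eef_pos: [0.5433, -0.4112, 0.1505]
tool_rot: [[0.892, 0.451, -0.01], [0.451, -0.892, 0.009], [-0.005, -0.012, -1.0]]
ft_force: [0.2, 0.2, -0.5]
finger_gap: 0.0462
time_s: 53.43
eef_pos: [0.586, -0.4904, 0.2322]
tool_rot: [[0.893, 0.451, 0.002], [0.451, -0.893, -0.002], [0.001, 0.002, -1.0]]
ft_force: [0.4, -0.3, -0.6]
finger_gap: 0.0469
time_s: 53.68
eef_pos: [0.5848, -0.487, 0.2287]
tool_rot: [[0.892, 0.452, -0.003], [0.452, -0.892, 0.003], [-0.001, -0.005, -1.0]]
ft_force: [-0.5, 0.3, 0.3]
finger_gap: 0.0468
[ 0.58479429 -0.48695487  0.22872172] [451.96473565 123.17777542] [318.43773995 207.87220668]
```

View pics/wr32z.png

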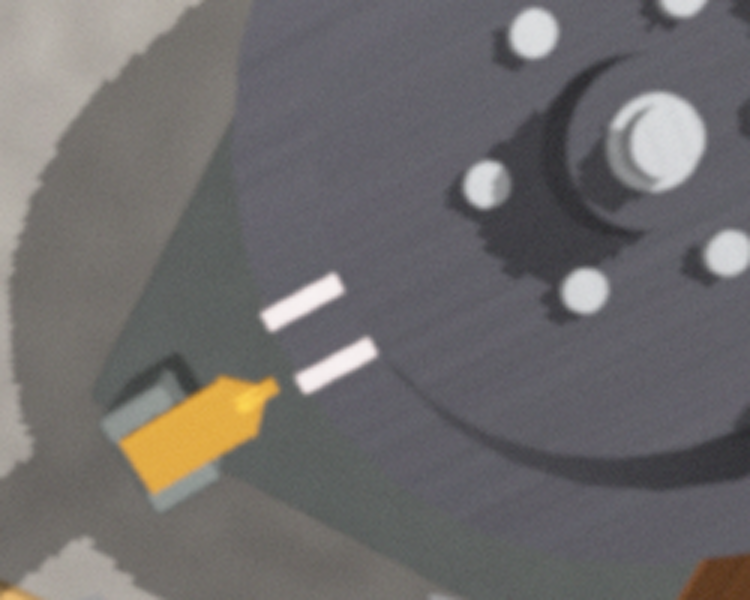

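```bash
python3 - <<'E'
from h import *
st=np.load('st32.npy',allow_pickle=True).item()
a=[.633,-.3686]
for p in[(303,302),(337,365),(277,386)]:
    q=ray('wrist',230+p[0]/3-.33,80+p[1]/3-.33,st,.084)[:2]-a;print(p,(np.degrees(np.arctan2(q[1],q[0]))%360).round(2),np.hypot(*q).round(4))
E
python3 -m creep '{"delta_pos":[[-0.05,0.1,0],[-0.1,0.2,-0.1],[-0.13,0.25,-0.2],[-0.13,0.25,-0.3],[-0.13,0.25,-0.3]],"twist":[[0,0,-0.01],[0,0,-0.02],[0,0,-0.02],[0,0,-0.02],[0,0,-0.02]]}'
python3 -m creep '{"delta_pos":[[0,0,0],[0,0,0]],"twist":[[0,0,0],[0,0,0]]}'
```

```text
(303, 302) 232.02 0.0962
(337, 365) 242.68 0.0967
(277, 386) 240.38 0.1122
time_s: 54.15
eef_pos: [0.542, -0.4078, 0.1328]
tool_rot: [[0.918, 0.396, -0.012], [0.396, -0.918, 0.011], [-0.006, -0.015, -1.0]]
ft_force: [-0.9, 0.5, -2.0]
finger_gap: 0.0474
time_s: 54.32
eef_pos: [0.5478, -0.4147, 0.1431]
tool_rot: [[0.919, 0.395, 0.002], [0.395, -0.919, -0.002], [0.001, 0.003, -1.0]]
ft_force: [0.2, -0.3, -0.3]
finger_gap: 0.0469
```

```bash

python3 -m creep '{"delta_pos":[[-0.02,0.043,-0.08],[-0.02,0.043,-0.15],[-0.02,0.043,-0.217],[-0.02,0.043,-0.217],[-0.02,0.043,-0.217]],"twist":[[0,0,-0.018],[0,0,-0.018],[0,0,-0.018],[0,0,-0.018],[0,0,-0.018]]}'
python3 -m creep '{"delta_pos":[[0,0,0],[0,0,0],[0,0,0],[0,0,0],[0,0,0]],"twist":[[0,0,0],[0,0,0],[0,0,0],[0,0,0],[0,0,0]]}' 1
python3 -m creep '{"delta_pos":[[0,0,0],[0,0,0]],"twist":[[0,0,0],[0,0,0]]}'
python3 -m creep '{"delta_pos":[[0.003,-0.009,0],[0.006,-0.017,0],[0.006,-0.017,0],[0.006,-0.017,0]],"twist":[[0,0,0.0085],[0,0,0.0167],[0,0,0.0167],[0,0,0.0167]]}'
```

```text
time_s: 54.73
eef_pos: [0.5416, -0.402, 0.0775]
tool_rot: [[0.94, 0.342, 0.001], [0.342, -0.94, -0.001], [0.001, 0.001, -1.0]]
ft_force: [0.9, -0.8, 0.1]
finger_gap: 0.0472
time_s: 55.15
eef_pos: [0.5432, -0.4012, 0.078]
tool_rot: [[0.94, 0.342, 0.005], [0.342, -0.94, -0.002], [0.005, 0.003, -1.0]]
ft_force: [4.8, 1.0, 1.4]
finger_gap: 0.0207
time_s: 55.32
eef_pos: [0.5431, -0.4013, 0.0779]
tool_rot: [[0.94, 0.342, 0.005], [0.342, -0.94, -0.002], [0.004, 0.003, -1.0]]
ft_force: [4.6, 1.2, 3.8]
finger_gap: 0.0207
time_s: 55.65
eef_pos: [0.5444, -0.4046, 0.0779]
tool_rot: [[0.921, 0.391, 0.003], [0.391, -0.921, 0.002], [0.004, -0.0, -1.0]]
ft_force: [3.7, 5.6, 5.5]
finger_gap: 0.0207
```

```bash

python3 -m creep '{"delta_pos":[[0.002,-0.005,0],[0.002,-0.005,0],[0.002,-0.005,0]],"twist":[[0,0,0.003],[0,0,0.003],[0,0,0.003]]}'
python3 -m creep '{"delta_pos":[[0,0,0],[0,0,0],[0,0,0],[0,0,0.1],[0,0,0.25]],"twist":[[0,0,0],[0,0,0],[0,0,0],[0,0,0],[0,0,0]]}' 0
python3 -m creep '{"delta_pos":[[0.05,-0.1,0.1],[0.1,-0.2,0.2],[0.13,-0.27,0.25],[0.13,-0.27,0.25],[0.13,-0.27,0.25]],"twist":[[0,0,0],[0,0,0],[0,0,0],[0,0,0],[0,0,0]]}'
python3 -m creep '{"delta_pos":[[0,0,0],[0,0,0],[0,0,0]],"twist":[[0,0,0],[0,0,0],[0,0,0]]}'
python3 - <<'E'
from h import *
st,im=snap('wrist','wr33');np.save('st33.npy',st)
cv2.imwrite('pics/wr33z.png',cv2.resize(im[80:280,230:480],None,fx=3,fy=3,interpolation=cv2.INTER_CUBIC))
print(st['eef_pos'])
E
```

```text
time_s: 55.9
eef_pos: [0.5447, -0.4054, 0.0779]
tool_rot: [[0.917, 0.399, 0.002], [0.399, -0.917, 0.003], [0.003, -0.002, -1.0]]
ft_force: [3.1, 7.1, 7.5]
finger_gap: 0.0207
time_s: 56.32
eef_pos: [0.5391, -0.4047, 0.1417]
tool_rot: [[0.917, 0.399, -0.011], [0.399, -0.917, 0.009], [-0.006, -0.013, -1.0]]
ft_force: [0.6, -0.1, -0.4]
finger_gap: 0.0463
time_s: 56.73
eef_pos: [0.582, -0.4905, 0.2237]
tool_rot: [[0.917, 0.398, 0.001], [0.398, -0.917, -0.002], [0.0, 0.002, -1.0]]
ft_force: [-1.1, -0.5, -0.7]
finger_gap: 0.0472
time_s: 56.98
eef_pos: [0.5812, -0.4867, 0.2204]
tool_rot: [[0.916, 0.4, -0.003], [0.4, -0.916, 0.003], [-0.002, -0.004, -1.0]]
ft_force: [0.6, -0.2, -0.1]
finger_gap: 0.0466
[ 0.58118071 -0.48670076  0.22043123]
```

View pics/wr33z.png

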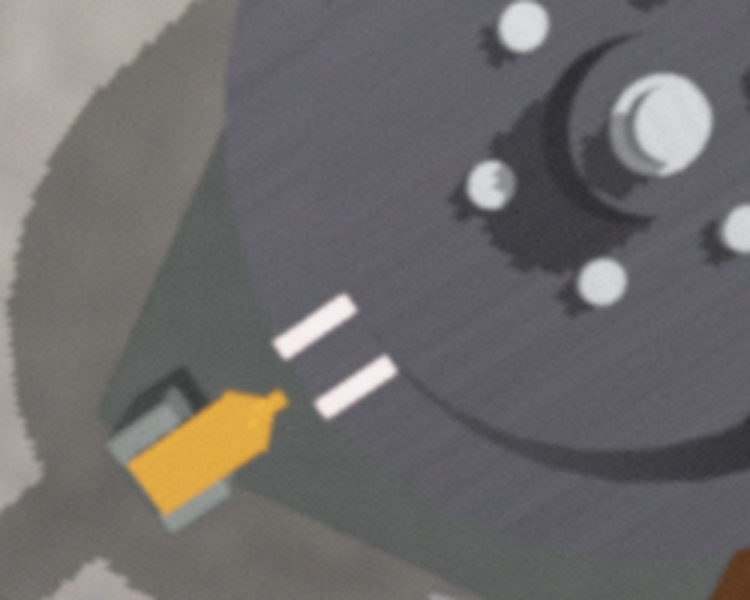

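```bash
python3 - <<'E'
from h import *
st=np.load('st33.npy',allow_pickle=True).item()
for a in([.6323,-.3699],[.633,-.3686]):
  for p in[(315,326),(356,387),(285,399)]:
    q=ray('wrist',230+p[0]/3-.33,80+p[1]/3-.33,st,.084)[:2]-a;print(p,(np.degrees(np.arctan2(q[1],q[0]))%360).round(2),np.hypot(*q).round(4))
im=cv2.imread('pics/wr33.png');hsv=cv2.cvtColor(im,cv2.COLOR_BGR2HSV)[170:230,310:370]
m=(im[170:230,310:370].min(2)>175).astype(np.uint8)
n,l,s,c=cv2.connectedComponentsWithStats(m)
for i in range(1,n):
    if s[i,4]>20:
        q=ray('wrist',c[i][0]+310,c[i][1]+170,st,.084)[:2]-[.633,-.3686]; print(c[i]+[310,170],s[i,4],np.degrees(np.arctan2(q[1],q[0]))%360)
E
```

```text
(315, 326) 234.48 0.095
(356, 387) 245.37 0.0956
(285, 399) 240.52 0.111
(315, 326) 234.59 0.0964
(356, 387) 245.31 0.0971
(285, 399) 240.53 0.1124
[334.55924171 188.42180095] 211 234.59998151310998
[348.205 208.66 ] 200 245.26943072738828
```

```bash

python3 -m creep '{"delta_pos":[[-0.1,0.05,0.1],[-0.2,0.15,0.15],[-0.35,0.3,0.15],[-0.45,0.45,0.15],[-0.5,0.6,0.15]],"twist":[[0,0,-0.03],[0,0,-0.06],[0,0,-0.1],[0,0,-0.14],[0,0,-0.18]]}'
python3 -m creep '{"delta_pos":[[0,0.1,0],[0,0.23,0],[0,0.35,0],[0,0.47,0],[0,0.6,0]],"twist":[[0,0,-0.19],[0,0,-0.19],[0,0,-0.19],[0,0,-0.19],[0,0,-0.19]]}'
python3 -m creep '{"delta_pos":[[0,0.1,0],[0,0.23,0],[0.1,0.35,0],[0.2,0.47,0],[0.2,0.6,0]],"twist":[[0,0,-0.19],[0,0,-0.19],[0,0,-0.19],[0,0,-0.19],[0,0,-0.19]]}'
python3 - <<'E'
from h import *
print(snap('wrist','wr34')[0]['eef_pos'])
snap('top','top34');snap('side','side34')
E
```

```text
time_s: 57.45
eef_pos: [0.4502, -0.3467, 0.2673]
tool_rot: [[0.987, -0.159, -0.001], [-0.159, -0.987, -0.0], [-0.001, 0.0, -1.0]]
ft_force: [0.8, 0.2, 0.6]
finger_gap: 0.0473
time_s: 57.87
eef_pos: [0.4514, -0.166, 0.2672]
tool_rot: [[0.728, -0.685, -0.0], [-0.685, -0.728, 0.0], [-0.0, 0.0, -1.0]]
ft_force: [0.7, 0.8, 0.8]
finger_gap: 0.047
time_s: 58.28
eef_pos: [0.5082, -0.0084, 0.2675]
tool_rot: [[0.245, -0.97, 0.001], [-0.97, -0.245, -0.001], [0.001, -0.001, -1.0]]
ft_force: [0.3, -0.3, -1.0]
finger_gap: 0.0473
[ 0.50822636 -0.00835336  0.26752032]
```

View pics/wr34.png

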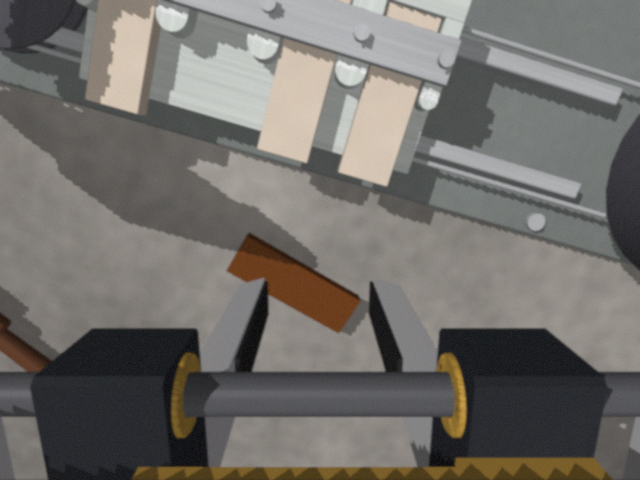

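View pics/top34.png

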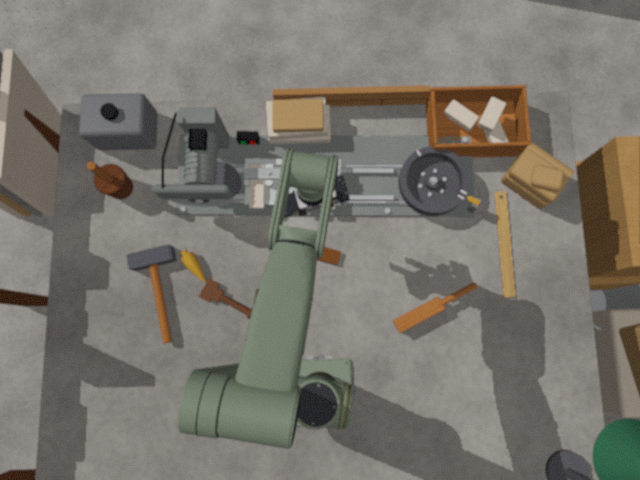

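View pics/side34.png

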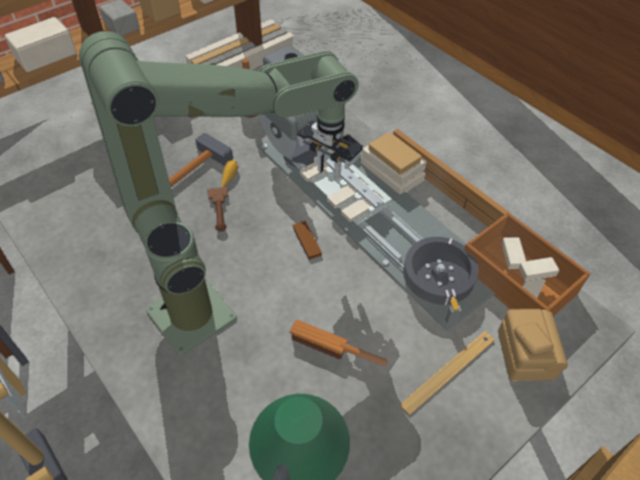

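```bash

python3 -m creep '{"delta_pos":[[-0.05,0,0.05],[-0.1,0,0.1],[-0.2,0,0.1],[-0.2,0,0.1],[-0.2,0,0.1]],"twist":[[0,0,0],[0,0,0],[0,0,0],[0,0,0],[0,0,0]]}'
python3 -m creep '{"delta_pos":[[0,0,0],[0,0,0],[0,0,0]],"twist":[[0,0,0],[0,0,0],[0,0,0]]}'
python3 - <<'E'
from station import arm
print(arm.hand_in())
E
```

```text
time_s: 58.85
eef_pos: [0.4459, -0.0105, 0.2976]
tool_rot: [[0.25, -0.968, 0.0], [-0.968, -0.25, -0.001], [0.001, -0.0, -1.0]]
ft_force: [0.7, -0.2, 0.2]
finger_gap: 0.0469
time_s: 59.1
eef_pos: [0.4477, -0.0101, 0.2973]
tool_rot: [[0.25, -0.968, -0.001], [-0.968, -0.25, 0.0], [-0.0, 0.0, -1.0]]
ft_force: [-0.3, -0.3, -0.6]
finger_gap: 0.0473
the job is handed in; nothing more can be done
None
```

The batch is loaded and the job was handed in at about 59 s of the 210 s allowed.

- **Loading position:** I turned the pulley clockwise by its rim in two strokes. It stopped about 4° short of the pointer, so I corrected it, and the last wrist picture showed the single line within about 0.5°.
- **Slips:** Three limestone slips were on the bench. I slid them under the hold-down bar into the slots at y -111, -37 and +111. At each one I pressed lightly until I felt about 5 N against the back stop. One slip had been knocked aside before I reached it, so I measured it again before picking it up.
- **At the blade:** I turned the pulley anticlockwise in three strokes. The third stroke left the double line about 3° short. My first correction hardly moved it because the arm gave under the pulley's drag; the second brought it in.

**Last checks:**
- The double line was about 0.6° short of the pointer (239.95° against 240.5°), which I left as it was.
- The outer ends of all three slips were still in line.
- I saw no sign that the brown look-alike or the other tools had moved.
- Measured angles between the two lines came out up to about 3.5° off the stated 2.6 rad in some pictures. I therefore judged alignment only by the line next to the pointer.

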